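# Slide the sharpening plate off the carving block and seat it in its holder

## Robot

A 6-joint arm with a two-finger parallel gripper is mounted at the origin on the work surface. World frame = base frame: x ahead of the robot, y to its left, z up, the work surface at z = 0. Lengths are in m, angles in rad, forces in N, time in s.
With the tool pointing down it reaches from about 0.35 to 0.775 m from the base axis. Payload 7.3 kg.
Tool frame: the origin (TCP) lies midway between the tips of the shut fingers; the grasp point (between the pads) lies 19 mm behind it (robot.tcp_to_grasp is the distance from the TCP to the grasp point, in m); x points along the fingers, z is the direction in which the jaws open and shut, and the axes are right-handed (so a half turn about x gives the same grasp; the last joint's range is limited). The gripper opens to 92 mm and grips with 3 to 60 N. Pads are 19 mm wide; open, the fingers measure 130 mm over their backs; the gripper's body (75 mm by 190 mm) begins 47 mm behind the grasp point.
Start: joints at [1.043, 0.342, 1.524, -0, 1.275, -0.146], TCP at [0.196, 0.487, 0.192] pointing down, gripper open.
Joint ranges: [-2.53, 2.53], [-0.77, 2.02], [0.04, 2.7], [-1, 4.14], [0.28, 2.66], [-3.11, 3.11]. Speed limits (rad/s): [2.57, 2.57, 3.14, 3.14, 3.14, 3.14].

## Interface

Orientations are given as [roll, pitch, yaw] about the fixed x, y, z axes, in that order (R = Rz(yaw) Ry(pitch) Rx(roll)).
In Python, from cell import robot gives the robot as it stands.
- The arm moves only by the tool move_arm, never from a script. Its argument "deltas" is a list of rows, each an object with "dp": the shift along the tool's x, y, z in m, a list of three; "turn": the turn, a rotation vector about the tool's x, y, z in degrees, a list of three. A call has 1 to 10 rows; each row is the pose to reach, as a shift and turn from the pose commanded when the call began, along the tool's axes at that moment; what a row does not reach only later rows make up. A row lasts 1/10 s, in which the tool goes at most 50 mm and 8.59 degrees, less where a joint would pass 70% of its speed; a pose out of reach is approached as far as the arm can. A call with a gripper value outside its range is refused whole. "hand" is the finger opening in m, from 0 to 0.0918, set as the call begins (left out, the last holds). The fingers move at their own pace and stop on an object; "squeeze" is the grip in N (left out, the last holds). Time passes only in rows, so rows that repeat a pose let the fingers close. It gives the time, the measured TCP pose, the force and the opening at its end, in the units of the state.
- robot.observe(): the state, without advancing time (a new reading comes with each control period).
- robot.read_camera(name): name is "scene" or "top" or "wrist"; returns (picture, depth): 384x512x3 uint8, red, green, blue; 384x512 float32, m along the optical axis (not along the pixel's ray), 0 where there is no reading.
- robot.camera_info(name): a dict with "fx", "fy", "cx", "cy" (pixels), "R" (3x3) and "t" (3): a world point X has camera coordinates R X + t. Camera axes: x right, y down, z forward; pixel columns grow to the right and rows downward; lengths in m; the calibration is good to about 2 mm. A picture is of the moment at which its call begins: read the wrist's pose just before it. camera_info takes no time and is no camera call; for the wrist camera it gives the pose at the moment of the call.
- robot.hand_in(): hands the job in, once; it reports no verdict.
The state is a dict: "time": time; "qpos": joint angles; "qvel": joint speeds; "joint_efforts": joint torques, N m; "tool_pos": TCP position; "tool_rot": TCP orientation; "contact_force": force on the tool from outside, world axes, zero at the start; "torque": the same for the moment, N m; "opening": finger opening in m.
Only numpy, scipy, OpenCV 4.12 (cv2) and the standard library are available. Lean on these libraries where they do the work, as an engineer would, in place of code of your own. Each camera call takes 0.05 s, during which the arm holds its last target.

## Task

The thin sharpening plate lies flat on the carving block, too thin to be picked up there. Press on it with about 12 N, enough not to skid yet not so hard as to dent the soft wood, and, without lifting it, slide it over the block's right-hand edge (as the robot sees it) until about 4 cm of its length sticks out; then pinch the overhanging end by its two long sides and carry it to the blue holder. Lower it gently, without dropping it, fully home and flat on the holder's bed between the rims, let go, and leave the carver's other things where they are.

Things in the scene. Friction and masses are not known exactly. Their poses are not given: they have to be found in the camera images.
- plate_center (a point): Centre (half-way up) of the loose sharpening plate: a dark steel sheet with bright dots, 62 mm wide (its x), 160 mm long (its y), 3 mm thick (z up), 0.20 to 0.31 kg. It starts flat on the block, its length within 0.3 rad of the block's y. Both ends are alike. A finger pressing with under 7 N or so merely skids on it; firmer, it drags the plate along (friction 0.6 above, 0.42 below, give or take).
- block_edge (a point): Middle of the upper right-hand (-y) edge of the carving block, level with its top. Axes are the block's: x along this edge, y from the edge in over the block (the overhang is on the -y side), z up.
- block_top (a point): Centre of the top of the carving block, 66 mm above the bench: a light laminated wooden board with red drawn leaves, 260 mm (x) by 340 mm (y). It cannot shift sideways, but lies on a springy rubber mat and sinks 1 mm for each 10 N pressed on it. Pressing on the plate with more than 17 N dents the soft wood; 10 to 13 N is right.
- holder_bed (a point): Centre of the bed (grey flat face the plate rests on) of the fixed blue and grey holder, 34 mm above the bench. The plate's length goes along the holder's y, either end first; home, its centre is 1.5 mm above this point. On the -y half the support is only 36 mm wide, so the plate's sides stand free there for the fingers, with 22 mm below the bed down to the 90 by 196 mm foot plate.
- holder_rims (a point): Middle of the holder's rimmed +y half, 3 mm above the bed, 42 mm from holder_bed. Blue rims stand 3 mm above the bed, then flare outwards at 45 degrees to 6 mm: one along each side on the +y half only, from 4.5 to 79.5 mm from the bed's centre (66 mm apart inside), and one across each end (165 mm apart inside).
- gouge: Gouge lying on the block along the block's x near its left-hand (+y) side, about 225 mm long, 26 mm thick, dark handle towards -x; origin under it where the blade meets the handle. Leave it alone.
- chisel: Chisel lying on the bench beyond the block and holder, 225 mm long, 26 mm thick; its own x points from handle to tip; origin under it where the blade meets the handle. Leave it alone.
- hammer: Hammer lying to the left of the block, 260 mm long along its x, head at +x; origin under it, 45 mm short of the head's middle. Leave it alone.
- oil_bottle: Small amber bottle standing beyond the holder, 48 mm across, 120 mm tall; origin under its centre. Leave it standing.
- mallet: Round wooden carver's mallet standing on its head at the left, 88 mm across, 235 mm tall; origin under its centre. Leave it standing.
- strop: Flat wooden strop, 60 by 200 by 22 mm, lying to the right of the holder; origin under its centre. Leave it alone.
- offcut: Wood offcut, 50 by 90 by 30 mm, lying on the robot's side of the holder; origin under its centre. Leave it alone.
Things that resemble listed ones, but are neither listed nor needed, are in the scene too. What is meant by the part that bears plate_center is not orange, and is the larger of those in its own colour. Several things look just like the part that bears holder_bed: the one meant starts nearest to the robot's base.

How it is judged:
On the way, in this order (a step that is already met when the one before it is completed fails the run):
1. the plate still lies flat on the block with 30 mm or more of its length out over the right-hand edge (y of plate_center in the frame of block_edge between 0 and 0.05 m and z of plate_center in the frame of block_edge between -0.002 and 0.005 m and angle between plate_center's own z axis and vertical below 0.06 rad), for 0.2 s.
2. the plate is held in the fingers, lifted 15 mm or more off the block (z of plate_center in the frame of block_edge above 0.015 m and contact force between the fingers and plate above 2 N), for 0.2 s.
3. the plate is lowered into the holder while still held (not dropped) (z of plate_center in the frame of holder_bed below 0.008 m and horizontal distance between plate_center and holder_bed below 0.01 m and contact force between the fingers and plate above 1 N), for 0.1 s.
At the end, for the whole second after the job is handed in: The plate rests, let go and still, flat on the holder's bed between all its rims: centre within 4 mm across and 5 mm along, no more than 1.5 mm above its home height, within 0.08 rad of the holder's direction and 0.02 rad of level (x of plate_center in the frame of holder_bed between -0.004 and 0.004 m and y of plate_center in the frame of holder_bed between -0.005 and 0.005 m and z of plate_center in the frame of holder_bed below 0.003 m and angle between the y axis of plate_center and the y axis of holder_bed, either way round below 0.08 rad and angle between plate_center's own z axis and vertical below 0.02 rad and linear speed of plate below 0.02 m/s and contact force between the fingers and plate below 0.1 N); the robot touches nothing.
It fails at once if the plate is lifted off the block before it has been slid out over the edge (z of plate_center in the frame of block_edge above 0.015 m and y of plate_center in the frame of block_edge above 0.06 m).
It fails at once if the plate bears on the wood with more than 20 N (push and its own weight) (contact force between plate and block above 20 N).
It fails at once if the robot presses on the block itself with more than 20 N (contact force between any of the arm, the fingers and block above 20 N).
It fails at once if the plate is forced into the holder with more than 40 N (contact force between plate and holder above 40 N).
It fails at once if one of the carver's other things is moved by more than 20 mm (distance of any of gouge, chisel, hammer, oil_bottle, mallet, strop, offcut from where it was at the start of the episode above 0.02 m).
It also fails if it takes over 69 s, if anything falls off the work surface, if the arm or the gripper's body presses on something with over 40 N, if the wrist force passes 120 N, or if a joint passes its speed limit or range.

## Working session

There is one attempt and no reset: what is moved stays moved. The work goes in short steps, Python scripts to look and compute and a tool call to move; the robot and the scene stay as the last step left them, time stands still between calls to the robot, and variables do not carry over. Pictures are saved under pics/ and viewed, and the job is handed in when it is done.

Besides the shell and the picture viewer there is one more tool, called after ">>>" as a command line: name --argument value ..., lists and objects as JSON in quotes. move_arm: Moves the arm, as the interface text tells. Its arguments: {"type":"object","properties":{"deltas":{"type":"array"},"hand":{"type":"number"},"squeeze":{"type":"number"}},"required":["deltas"]}

```bash
ls; mkdir -p pics; cat > h.py <<'E'
import numpy as np, cv2
from cell import robot
def snap(n,f):
    i=robot.camera_info(n); p,d=robot.read_camera(n)
    cv2.imwrite(f'pics/{f}.png',p[:,:,::-1]); np.savez(f'pics/{f}.npz',p=p,d=d,**{k:np.array(i[k]) for k in i})
    return p,d,i
def load(f):
    z=np.load(f'pics/{f}.npz'); return z['p'],z['d'],{k:z[k] for k in ('fx','fy','cx','cy','R','t')}
def ray(i,u,v):
    R=np.array(i['R']);t=np.array(i['t'])
    d=R.T@np.array([(u-i['cx'])/i['fx'],(v-i['cy'])/i['fy'],1.]); return -R.T@t,d
def plane(i,u,v,z):
    o,d=ray(i,u,v); return o+d*(z-o[2])/d[2]
def pt(i,u,v,dep):
    o,d=ray(i,u,v); return o+d*dep
def proj(i,X):
    c=np.array(i['R'])@np.array(X)+np.array(i['t']); return np.array([i['fx']*c[0]/c[2]+i['cx'],i['fy']*c[1]/c[2]+i['cy']])
E
python3 - <<'E'
from h import *
o=robot.observe(); print(o)
for n in ('scene','top','wrist'):
    p,d,i=snap(n,n+'0'); print(n,{k:np.round(i[k],3).tolist() for k in i}, 'campos',-np.array(i['R']).T@np.array(i['t']))
E
```

```text
pics
{'time': 0.0, 'qpos': array([ 1.04303900e+00,  3.42720390e-01,  1.52502973e+00,  2.15157960e-06,
        1.27537913e+00, -1.45991104e-01]), 'qvel': array([ 0.00053515, -0.00078989, -0.00186012,  0.00066914,  0.00108134,
        0.00077665]), 'joint_efforts': array([-3.94507069e-04, -4.31224322e+01, -2.44219369e+01,  7.18078902e-02,
        5.58430958e-02, -1.11253182e-04]), 'tool_pos': array([0.1953343 , 0.48681295, 0.19144177]), 'tool_rot': array([ 2.99426261,  1.56925973, -2.09989322]), 'contact_force': array([-0.594347  ,  0.40117101,  0.27763055]), 'torque': array([-0.03982544, -0.02194835, -0.00599987]), 'opening': 0.09179957805659174}
scene {'fx': 419.157, 'fy': 419.157, 'cx': 244.775, 'cy': 187.82, 'R': [[-0.624, 0.781, 0.017], [0.458, 0.384, -0.802], [-0.633, -0.492, -0.598]], 't': [0.326, -0.18, 1.695]} campos [1.35860784 0.64862249 0.86268612]
top {'fx': 406.317, 'fy': 406.317, 'cx': 256.506, 'cy': 188.082, 'R': [[-0.027, -1.0, 0.0], [-0.987, 0.027, -0.159], [0.159, -0.005, -0.987]], 't': [0.021, 0.569, 1.401]} campos [0.33940456 0.01176189 1.47399998]
wrist {'fx': 300.0, 'fy': 300.0, 'cx': 254.648, 'cy': 189.406, 'R': [[0.372, 0.928, -0.002], [0.891, -0.357, 0.281], [0.26, -0.107, -0.96]], 't': [-0.524, -0.036, 0.392]} campos [0.1253159  0.51566145 0.38469586]
```

View pics/scene0.png

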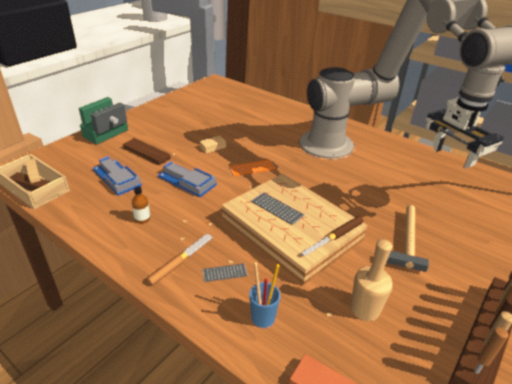

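View pics/top0.png

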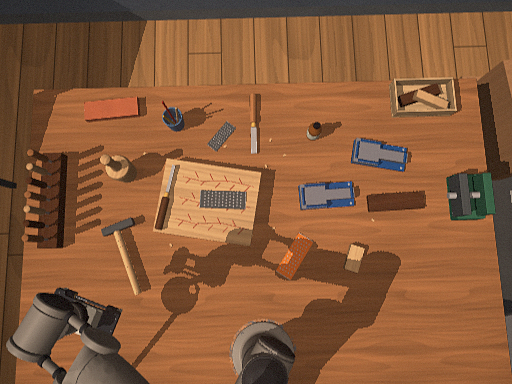

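View pics/wrist0.png

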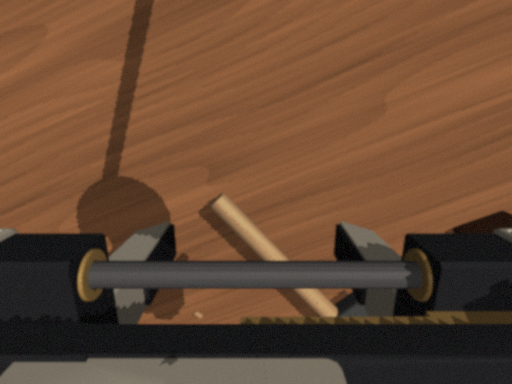

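Top view: the candidate plates are the dark one on the block (223,200), a smaller dark one on the bench (222,136) and an orange one (297,257). The one on the block is the larger dark one. The candidate holders are (327,195) and (380,155), and (327,195) is nearer the base at (265,350). Next I'll confirm with crops and measure.

```bash
python3 - <<'E'
from h import *
p,d,i=load('top0')
c=cv2.resize(p[100:280,140:420],None,fx=2.8,fy=2.8,interpolation=cv2.INTER_CUBIC); cv2.imwrite('pics/crop1.png',c[:,:,::-1])
base=proj(i,[0,0,0]);print('base px',base)
for n,u,v in [('plate',223,200),('small',222,136),('orange',297,257),('hA',327,195),('hB',380,155),('strop',396,201),('off',355,257),('bottle',315,130),('blk',185,225),('chis',254,140),('gouge',165,205),('shadowedblock',240,237)]:
    print(n,np.round(pt(i,u,v,d[v,u]),3))
s,ds,js=load('scene0')
for n,u,v in [('plate',277,208),('hA',187,178),('hB',117,175),('blk',250,225)]:
    print('scene',n,np.round(pt(js,u,v,ds[v,u]),3))
# plate on block
P=np.zeros(p.shape[:2]+(3,))
vv,uu=np.mgrid[0:384,0:512]
R=i['R'];t=i['t']
cam=np.stack([(uu-i['cx'])/i['fx']*d,(vv-i['cy'])/i['fy']*d,d],-1)
W=(cam-t)@R
hsv=cv2.cvtColor(p,cv2.COLOR_RGB2HSV)
# block: height 0.055-0.08 within region
m=((W[...,2]>0.05)&(W[...,2]<0.1)&(d>0)&(uu>140)&(uu<280)&(vv>145)&(vv<250)).astype(np.uint8)
m=cv2.morphologyEx(m,cv2.MORPH_OPEN,np.ones((5,5)))
k,l,st,ct=cv2.connectedComponentsWithStats(m); b=1+np.argmax(st[1:,4]); print(st[b])
pts=np.argwhere(l==b)[:,::-1]
rect=cv2.minAreaRect(pts.astype(np.float32)); bx=cv2.boxPoints(rect)
bw=np.array([plane(i,u,v,0.066) for u,v in bx]); print('block corners',np.round(bw,4)); print([np.linalg.norm(bw[k]-bw[k-1]).round(4) for k in range(4)], bw.mean(0))
print('median z', np.median(W[l==b][:,2]))
E
```

```text
base px [262.48028963 353.01489944]
plate [0.526 0.123 0.074]
small [0.778 0.129 0.001]
orange [ 0.323 -0.133 -0.004]
hA [ 0.539 -0.246  0.036]
hB [ 0.679 -0.445  0.042]
strop [ 0.512 -0.495  0.026]
off [ 0.318 -0.333  0.033]
bottle [ 0.762 -0.206  0.098]
blk [0.444 0.256 0.063]
chis [0.755 0.009 0.016]
gouge [0.512 0.32  0.092]
shadowedblock [0.397 0.067 0.062]
scene plate [0.535 0.131 0.069]
scene hA [ 0.566 -0.218  0.036]
scene hB [ 0.704 -0.416  0.033]
scene blk [0.642 0.113 0.064]
[ 154  160  107   86 7172]
block corners [[ 0.4246  0.3673  0.066 ]
 [ 0.684   0.3312  0.066 ]
 [ 0.6214 -0.0121  0.066 ]
 [ 0.3652  0.0336  0.066 ]]
[np.float64(0.3389), np.float64(0.2619), np.float64(0.3489), np.float64(0.2602)] [0.52377879 0.17996955 0.066     ]
median z 0.06710790599757041
```

View pics/crop1.png

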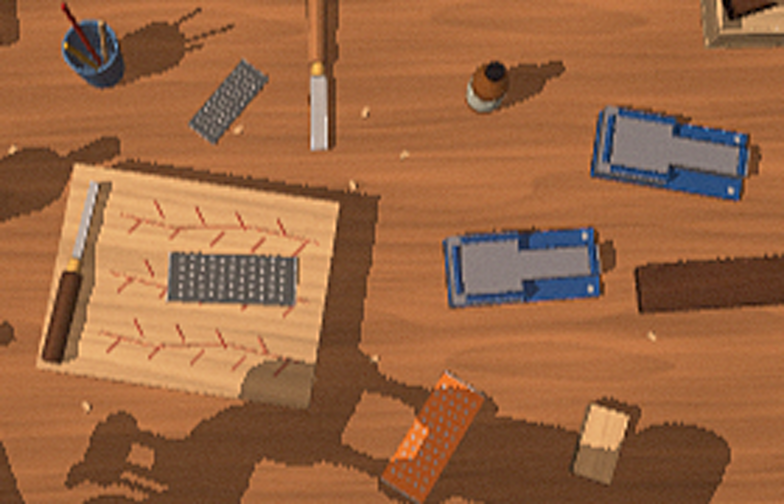

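The crop confirms it: the larger dark plate is on the block (crop 235,280). The nearer holder is at crop (520,268), with its rimmed half to the left (+y). Next I'll work out the move to put the wrist camera over the plate.

```bash
cat >> h.py <<'E'
from scipy.spatial.transform import Rotation as Ro
def cur():
    o=robot.observe(); return np.array(o['tool_pos']),Ro.from_euler('xyz',o['tool_rot']).as_matrix(),o
def goalR(yaw):  # tool x down, tool z along horizontal dir at yaw
    z=np.array([np.cos(yaw),np.sin(yaw),0]);x=np.array([0,0,-1.]);return np.stack([x,np.cross(z,x),z],1)
def need(pos,yaw,src=None):
    p,R,o=cur()
    if src is not None: p,R=src
    G=goalR(yaw)
    return np.round(R.T@(np.array(pos)-p)*1000,1), np.round(np.degrees(Ro.from_matrix(R.T@G).as_rotvec()),2)
E
python3 - <<'E'
from h import *
p,R,o=cur(); print(np.round(R,3)); print('yaw of tool z',np.degrees(np.arctan2(R[1,2],R[0,2])))
for y in (0,np.pi): print(y,need([0.52,0.04,0.25],y))
E
```

```text
[[-0.001 -0.928  0.373]
 [-0.001  0.373  0.928]
 [-1.     0.    -0.001]]
yaw of tool z 68.12450071539385
0 (array([ -58.1, -467.7, -293.9]), array([ 6.812e+01, -6.000e-02,  3.000e-02]))
3.141592653589793 (array([ -58.1, -467.7, -293.9]), array([-1.1188e+02, -4.0000e-02, -7.0000e-02]))
```

>>> move_arm --deltas '[{"dp": [-0.03, -0.04, -0.025], "turn": [8, 0, 0]}, {"dp": [-0.058, -0.468, -0.294], "turn": [68.1, 0, 0]}, {"dp": [-0.058, -0.468, -0.294], "turn": [68.1, 0, 0]}, {"dp": [-0.058, -0.468, -0.294], "turn": [68.1, 0, 0]}, {"dp": [-0.058, -0.468, -0.294], "turn": [68.1, 0, 0]}, {"dp": [-0.058, -0.468, -0.294], "turn": [68.1, 0, 0]}, {"dp": [-0.058, -0.468, -0.294], "turn": [68.1, 0, 0]}, {"dp": [-0.058, -0.468, -0.294], "turn": [68.1, 0, 0]}, {"dp": [-0.058, -0.468, -0.294], "turn": [68.1, 0, 0]}, {"dp": [-0.058, -0.468, -0.294], "turn": [68.1, 0, 0]}]'

```text
time: 1.15
tool_pos: [0.4851, 0.0877, 0.2464]
tool_rot: [1.741, 1.571, 1.741]
contact_force: [1.1, 1.0, 0.9]
opening: 0.0917
```

>>> move_arm --deltas '[{"dp": [0, -0.035, 0.025], "turn": [0, 0, 0]}, {"dp": [0, -0.035, 0.025], "turn": [0, 0, 0]}, {"dp": [0, -0.035, 0.025], "turn": [0, 0, 0]}, {"dp": [0, -0.035, 0.025], "turn": [0, 0, 0]}]'

```text
time: 1.55
tool_pos: [0.5086, 0.0555, 0.2462]
tool_rot: [2.608, 1.57, 2.609]
contact_force: [0.0, -0.0, 0.5]
opening: 0.092
```

```bash
python3 - <<'E'
from h import *
p,R,o=cur(); print(p,np.round(R,3),o['contact_force'],o['time'])
snap('wrist','w1')
E
```

```text
[0.50864328 0.05548715 0.24619006] [[-0.001 -0.001  1.   ]
 [ 0.     1.     0.001]
 [-1.     0.    -0.001]] [ 0.00201238 -0.001078    0.5296475 ] 1.55
```

View pics/w1.png

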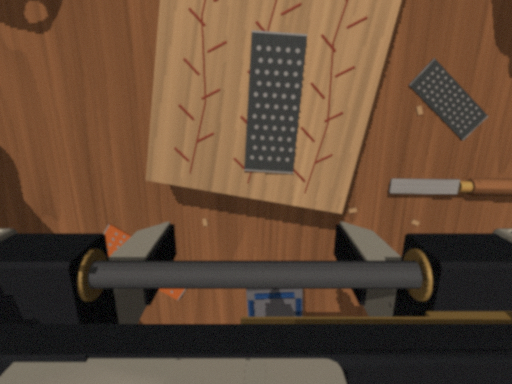

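Wrist view: plate corners are near (252,32), (307,36), (295,174) and (245,171). The block's right-hand edge runs from (147,182) to (343,213). I'll take a second, shifted view for height.

>>> move_arm --deltas '[{"dp": [0.03, 0.0, 0.03], "turn": [0, 0, 0]}, {"dp": [0.04, 0.0, 0.06], "turn": [0, 0, 0]}, {"dp": [0.04, 0.0, 0.06], "turn": [0, 0, 0]}, {"dp": [0.04, 0.0, 0.06], "turn": [0, 0, 0]}]' --hand 0

```text
time: 2.0
tool_pos: [0.5687, 0.0559, 0.2061]
tool_rot: [2.926, 1.57, 2.928]
contact_force: [-0.4, 0.0, 0.5]
opening: 0.0643
```

```bash
cat >> h.py <<'E'
def quad(m):
    k,l,st,ct=cv2.connectedComponentsWithStats(m.astype(np.uint8)); b=1+np.argmax(st[1:,4])
    c,_=cv2.findContours((l==b).astype(np.uint8),cv2.RETR_EXTERNAL,cv2.CHAIN_APPROX_NONE)
    c=max(c,key=cv2.contourArea); return c[:,0,:].astype(float),(l==b)
def fitline(c,a,b,w=5,trim=.12):
    a=np.array(a,float);b=np.array(b,float);L=np.linalg.norm(b-a);t=(b-a)/L;n=np.array([-t[1],t[0]])
    s=(c-a)@t;e=(c-a)@n;k=(abs(e)<w)&(s>trim*L)&(s<(1-trim)*L)
    vx,vy,x,y=cv2.fitLine(c[k].astype(np.float32),cv2.DIST_HUBER,0,.01,.01).ravel(); return np.cross([x,y,1],[x+vx,y+vy,1])
def corners(c,q,w=5):
    L=[fitline(c,q[k],q[(k+1)%4],w) for k in range(4)]
    r=[]
    for k in range(4):
        X=np.cross(L[k-1],L[k]); r.append(X[:2]/X[2])
    return np.array(r)
def tri(i1,a,i2,b):
    o1,d1=ray(i1,*a);o2,d2=ray(i2,*b)
    s=np.linalg.lstsq(np.stack([d1,-d2],1),o2-o1,rcond=None)[0]
    p,q=o1+s[0]*d1,o2+s[1]*d2; return (p+q)/2,np.linalg.norm(p-q)
E
python3 - <<'E'
from h import *
p,R,o=cur(); print(p,o['time'],o['opening'])
snap('wrist','w2')
p,d,i=load('w1')
hsv=cv2.cvtColor(p,cv2.COLOR_RGB2HSV)
print(hsv[100,249],hsv[100,180],hsv[50,280],hsv[160,270], p[100,258],p[100,180])
E
```

```text
[0.56871093 0.05587633 0.20608525] 2.0 0.06425937481194083
[18 46 72] [ 15 118 155] [11 21 97] [30 22 92] [61 63 59] [155 120  83]
```

View pics/w2.png

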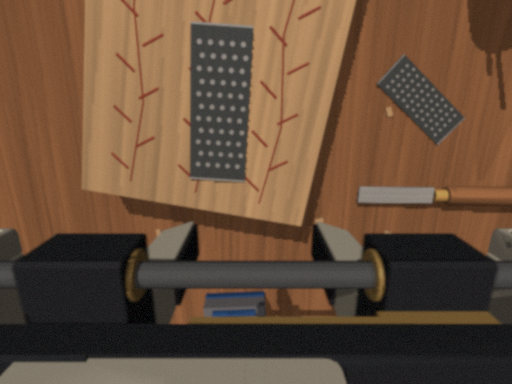

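```bash
python3 - <<'E'
from h import *
Q={'w1':[(252,32),(307,36),(295,174),(245,171)],'w2':[(190,24),(254,28),(245,181),(190,180)]}
E_={'w1':[(147,182),(343,213)],'w2':[(82,190),(302,226)]}
res={}
for f in Q:
    p,d,i=load(f); hsv=cv2.cvtColor(p,cv2.COLOR_RGB2HSV)
    m=(hsv[...,1]<75); q=np.array(Q[f]); roi=np.zeros_like(m); 
    x0,y0=q.min(0)-8;x1,y1=q.max(0)+8; roi[max(0,y0):y1,x0:x1]=1
    m=cv2.morphologyEx((m&roi).astype(np.uint8),cv2.MORPH_CLOSE,np.ones((5,5)))
    c,mm=quad(m); C=corners(c,Q[f]); print(f,np.round(C,1).tolist())
    # block edge: gradient along normals
    a,b=map(np.array,E_[f]); g=p[...,1].astype(float); pts=[]
    for s in np.linspace(.08,.92,60):
        x,y=a+(b-a)*s; col=cv2.GaussianBlur(g,(5,5),0)[int(y)-10:int(y)+11,int(round(x))]; k=np.argmin(np.diff(col)); pts.append((round(x),int(y)-10+k+.5))
    pts=np.array(pts); L=cv2.fitLine(pts.astype(np.float32),cv2.DIST_HUBER,0,.01,.01).ravel(); print('edge line',L)
    W=np.array([plane(i,u,v,.069) for u,v in C]); 
    print('sizes',[round(np.linalg.norm(W[k]-W[(k+1)%4]),4) for k in range(4)],'c',W.mean(0)); ax=(W[0]+W[1]-W[2]-W[3]); print('plate yaw',np.arctan2(-ax[0],ax[1]))
    e1=plane(i,L[2],L[3],.066);e2=plane(i,L[2]+100*L[0],L[3]+100*L[1],.066); ex=(e2-e1)/np.linalg.norm(e2-e1); ey=np.array([-ex[1],ex[0],0]); print('block yaw',np.arctan2(ex[1],ex[0]),'edge pt',e1)
    print('plate c in block y',(W.mean(0)-e1)@ey, 'corners',[round((w-e1)@ey,4) for w in W])
    co=[plane(i,u,v,.066) for u,v in E_[f]]; print('block bottom corners',np.round(co,4))
    res[f]=(C,i); u,v=C.mean(0).astype(int); print('depth pt',pt(i,u,v,d[v,u]))
for k in range(4): print('tri',tri(res['w1'][1],res['w1'][0][k],res['w2'][1],res['w2'][0][k]))
print('ctr',tri(res['w1'][1],res['w1'][0].mean(0),res['w2'][1],res['w2'][0].mean(0)))
E
```

```text
w1 [[252.6, 30.4], [305.6, 34.1], [291.5, 172.8], [244.9, 170.3]]
edge line [9.8570353e-01 1.6848888e-01 2.4500000e+02 1.9720000e+02]
sizes [np.float64(0.0593), np.float64(0.1592), np.float64(0.0591), np.float64(0.1597)] c [0.53069858 0.12594888 0.069     ]
plate yaw -0.06188266526725209
block yaw -0.175860701907318 edge pt [0.49600862 0.01131399 0.066     ]
plate c in block y 0.11893600743472979 corners [np.float64(0.1947), np.float64(0.2015), np.float64(0.0434), np.float64(0.0361)]
block bottom corners [[ 0.3698  0.0316  0.066 ]
 [ 0.6259 -0.0104  0.066 ]]
depth pt [0.53022769 0.13200779 0.06848688]
w2 [[191.0, 21.5], [252.2, 25.7], [242.9, 181.4], [191.0, 178.3]]
edge line [9.8570186e-01 1.6849865e-01 2.0539999e+02 2.1010001e+02]
sizes [np.float64(0.0605), np.float64(0.1596), np.float64(0.059), np.float64(0.1597)] c [0.53078451 0.12586131 0.069     ]
plate yaw -0.06205795546647813
block yaw -0.1779035335104917 edge pt [0.51052596 0.0084116  0.066     ]
plate c in block y 0.11918106686624907 corners [np.float64(0.1949), np.float64(0.202), np.float64(0.0434), np.float64(0.0364)]
block bottom corners [[ 0.3683  0.0327  0.066 ]
 [ 0.6257 -0.0115  0.066 ]]
depth pt [0.53075615 0.13222371 0.06844611]
tri (array([0.5060647 , 0.20677626, 0.07162161]), np.float64(3.763132017819062e-05))
tri (array([0.56586335, 0.2045773 , 0.06473287]), np.float64(5.815075776351743e-05))
tri (array([0.55527514, 0.04474263, 0.06943123]), np.float64(0.00034942067567076654))
tri (array([0.49621602, 0.04775971, 0.06823954]), np.float64(7.797664897641882e-06))
ctr (array([0.53101326, 0.13122656, 0.06832332]), np.float64(0.0005311619107943081))
```

```bash
python3 - <<'E'
from h import *
print(need([0.531,0.126,0.085],-0.062))
E
```

```text
(array([121.8,  70.3, -37.4]), array([ 3.66, -0.01, -0.01]))
```

>>> move_arm --deltas '[{"dp": [0.03, 0.035, -0.0187], "turn": [2, 0, 0]}, {"dp": [0.06, 0.0703, -0.0374], "turn": [3.66, 0, 0]}, {"dp": [0.1, 0.0703, -0.0374], "turn": [3.66, 0, 0]}, {"dp": [0.121, 0.0703, -0.0374], "turn": [3.66, 0, 0]}, {"dp": [0.121, 0.0703, -0.0374], "turn": [3.66, 0, 0]}, {"dp": [0.121, 0.0703, -0.0374], "turn": [3.66, 0, 0]}, {"dp": [0.121, 0.0703, -0.0374], "turn": [3.66, 0, 0]}]' --hand 0

```text
time: 2.75
tool_pos: [0.5331, 0.1251, 0.0876]
tool_rot: [0.172, 1.567, 0.109]
contact_force: [-0.5, -0.3, -0.4]
opening: 0.0048
```

```bash
python3 - <<'E'
from h import *
for k in range(3):
    p,R,o=cur(); print(np.round(p,5),np.round(o['contact_force'],2),np.round(o['torque'],2),o['opening'],o['time'])
E
```

```text
[0.53314 0.12506 0.08761] [-0.53 -0.33 -0.36] [-0.11  0.04 -0.04] 0.004846946111471962 2.75
[0.53314 0.12506 0.08761] [-0.53 -0.33 -0.36] [-0.11  0.04 -0.04] 0.004846946111471962 2.75
[0.53314 0.12506 0.08761] [-0.53 -0.33 -0.36] [-0.11  0.04 -0.04] 0.004846946111471962 2.75
```

Let it settle and the fingers shut, then approach slowly.

>>> move_arm --deltas '[{"dp": [0.004, 0, 0], "turn": [0, 0, 0]}, {"dp": [0.008, 0, 0], "turn": [0, 0, 0]}, {"dp": [0.008, 0, 0], "turn": [0, 0, 0]}, {"dp": [0.008, 0, 0], "turn": [0, 0, 0]}]'

```text
time: 3.15
tool_pos: [0.5319, 0.1249, 0.0773]
tool_rot: [2.728, 1.571, 2.664]
contact_force: [-0.3, 0.8, -0.1]
opening: 0.0005
```

```bash
python3 - <<'E'
from h import *
p,R,o=cur(); print(np.round(p,5),np.round(R[:,0],4),np.round(o['contact_force'],2),o['opening'],o['time'])
E
```

```text
[0.53189 0.12491 0.07734] [-2.e-04  1.e-04 -1.e+00] [-0.32  0.77 -0.14] 0.00046087906846693224 3.15
```

>>> move_arm --deltas '[{"dp": [0.004, 0, 0], "turn": [0, 0, 0]}, {"dp": [0.006, 0, 0], "turn": [0, 0, 0]}, {"dp": [0.007, 0, 0], "turn": [0, 0, 0]}, {"dp": [0.0075, 0, 0], "turn": [0, 0, 0]}, {"dp": [0.0075, 0, 0], "turn": [0, 0, 0]}, {"dp": [0.0075, 0, 0], "turn": [0, 0, 0]}]'

```text
time: 3.75
tool_pos: [0.532, 0.125, 0.0699]
tool_rot: [0.444, 1.571, 0.381]
contact_force: [0.0, -0.1, -0.1]
opening: 0.0006
```

>>> move_arm --deltas '[{"dp": [0.0004, 0, 0], "turn": [0, 0, 0]}, {"dp": [0.0008, 0, 0], "turn": [0, 0, 0]}, {"dp": [0.0012, 0, 0], "turn": [0, 0, 0]}, {"dp": [0.0012, 0, 0], "turn": [0, 0, 0]}]'

```text
time: 4.15
tool_pos: [0.5319, 0.125, 0.0686]
tool_rot: [2.543, 1.571, 2.48]
contact_force: [-1.0, 0.1, -0.2]
opening: 0.0004
```

>>> move_arm --deltas '[{"dp": [0.0004, 0, 0], "turn": [0, 0, 0]}, {"dp": [0.0006, 0, 0], "turn": [0, 0, 0]}, {"dp": [0.0006, 0, 0], "turn": [0, 0, 0]}]'

```text
time: 4.45
tool_pos: [0.5319, 0.125, 0.0681]
tool_rot: [1.838, 1.571, 1.775]
contact_force: [0.1, 0.6, 0.1]
opening: 0.0001
```

>>> move_arm --deltas '[{"dp": [0.0004, 0, 0], "turn": [0, 0, 0]}, {"dp": [0.0006, 0, 0], "turn": [0, 0, 0]}, {"dp": [0.0006, 0, 0], "turn": [0, 0, 0]}]'

```text
time: 4.75
tool_pos: [0.5319, 0.125, 0.0674]
tool_rot: [2.16, 1.571, 2.097]
contact_force: [0.1, 0.2, -0.5]
opening: 0.0003
```

>>> move_arm --deltas '[{"dp": [0.0004, 0, 0], "turn": [0, 0, 0]}, {"dp": [0.0006, 0, 0], "turn": [0, 0, 0]}, {"dp": [0.0006, 0, 0], "turn": [0, 0, 0]}]'

```text
time: 5.05
tool_pos: [0.5319, 0.125, 0.0668]
tool_rot: [1.984, 1.571, 1.921]
contact_force: [0.6, 0.5, 0.4]
opening: 0.0005
```

>>> move_arm --deltas '[{"dp": [0.0004, 0, 0], "turn": [0, 0, 0]}, {"dp": [0.0006, 0, 0], "turn": [0, 0, 0]}, {"dp": [0.0006, 0, 0], "turn": [0, 0, 0]}]'

```text
time: 5.35
tool_pos: [0.5319, 0.125, 0.0662]
tool_rot: [2.108, 1.571, 2.044]
contact_force: [0.4, -0.1, 0.3]
opening: 0.0006
```

```bash
python3 - <<'E'
from h import *
p,R,o=cur(); print(np.round(p,5),np.round(o['contact_force'],2),o['time'])
snap('wrist','w3')
E
```

```text
[0.5319  0.12498 0.06624] [ 0.38 -0.07  0.32] 5.35
```

View pics/w3.png

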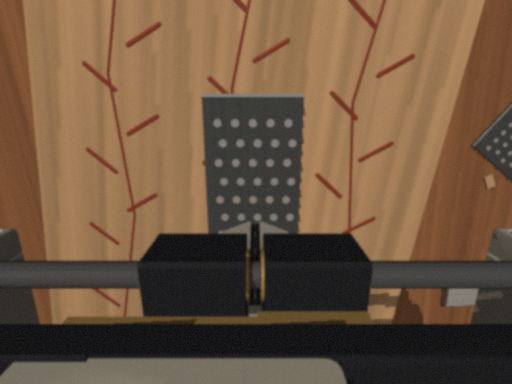

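The shut fingers stand over the plate's middle, at about (255,225), with no contact yet. I'll keep going down in small steps.

>>> move_arm --deltas '[{"dp": [0.0004, 0, 0], "turn": [0, 0, 0]}, {"dp": [0.0007, 0, 0], "turn": [0, 0, 0]}, {"dp": [0.0007, 0, 0], "turn": [0, 0, 0]}]'

```text
time: 5.7
tool_pos: [0.5319, 0.125, 0.0655]
tool_rot: [2.596, 1.571, 2.532]
contact_force: [0.9, -0.8, -0.1]
opening: 0.0004
```

>>> move_arm --deltas '[{"dp": [0.0004, 0, 0], "turn": [0, 0, 0]}, {"dp": [0.0007, 0, 0], "turn": [0, 0, 0]}, {"dp": [0.0007, 0, 0], "turn": [0, 0, 0]}]'

```text
time: 6.0
tool_pos: [0.5319, 0.125, 0.0648]
tool_rot: [2.337, 1.571, 2.273]
contact_force: [-0.3, -0.3, 0.6]
opening: 0.0004
```

>>> move_arm --deltas '[{"dp": [0.0004, 0, 0], "turn": [0, 0, 0]}, {"dp": [0.0007, 0, 0], "turn": [0, 0, 0]}, {"dp": [0.0007, 0, 0], "turn": [0, 0, 0]}]'

```text
time: 6.3
tool_pos: [0.5319, 0.125, 0.0641]
tool_rot: [2.73, 1.571, 2.666]
contact_force: [-0.4, 0.4, -0.6]
opening: 0.0003
```

```bash
python3 - <<'E'
from h import *
p,d,i=snap('scene','s1')
u,v=proj(i,[0.532,0.125,0.0641]); print(u,v)
u,v=int(u),int(v)
c=cv2.resize(p[v-70:v+40,u-80:u+80],None,fx=5,fy=5,interpolation=cv2.INTER_CUBIC); cv2.imwrite('pics/s1c.png',c[:,:,::-1])
E
```

```text
275.76524989881693 207.86983762818946
```

View pics/s1c.png

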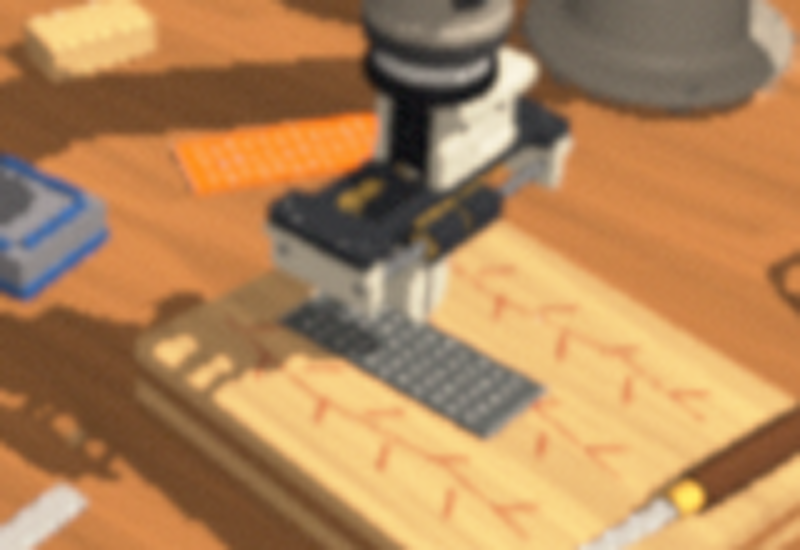

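The scene crop shows the fingertips just above or on the plate at crop (390,320). I'll continue down.

>>> move_arm --deltas '[{"dp": [0.0004, 0, 0], "turn": [0, 0, 0]}, {"dp": [0.0007, 0, 0], "turn": [0, 0, 0]}, {"dp": [0.0007, 0, 0], "turn": [0, 0, 0]}]'

```text
time: 6.65
tool_pos: [0.5319, 0.125, 0.0634]
tool_rot: [2.465, 1.571, 2.401]
contact_force: [-0.8, -0.3, -0.1]
opening: 0.0005
```

>>> move_arm --deltas '[{"dp": [0.0004, 0, 0], "turn": [0, 0, 0]}, {"dp": [0.0007, 0, 0], "turn": [0, 0, 0]}, {"dp": [0.0007, 0, 0], "turn": [0, 0, 0]}]'

```text
time: 6.95
tool_pos: [0.5319, 0.125, 0.0627]
tool_rot: [1.751, 1.571, 1.687]
contact_force: [0.7, -0.2, -0.6]
opening: 0.0005
```

```bash
python3 - <<'E'
from h import *
p,R,o=cur(); print(p,np.round(o['joint_efforts'],2))
p,d,i=snap('wrist','w4')
for v in (110,150,190,210): print(v,[np.round(pt(i,u,v,d[v,u]),4).tolist() for u in (225,280)])
for v in (140,): print('block',[np.round(pt(i,u,v,d[v,u]),4).tolist() for u in (150,350)])
for v in range(215,240,3): print(v,np.round(pt(i,247,v,d[v,247]),4),np.round(pt(i,235,v,d[v,235]),4))
c=cv2.resize(p[80:300,150:360],None,fx=2.6,fy=2.6,interpolation=cv2.INTER_CUBIC); cv2.imwrite('pics/w4c.png',c[:,:,::-1])
print('tcp px',proj(i,robot.observe()['tool_pos']))
E
```

```text
[0.53190263 0.1249669  0.06274976] [-0.000e+00 -4.784e+01 -2.039e+01  7.000e-02  2.000e-02  0.000e+00]
110 [[0.519, 0.1972, 0.0694], [0.552, 0.1951, 0.0694]]
150 [[0.5167, 0.1731, 0.0693], [0.551, 0.1711, 0.0698]]
190 [[0.5143, 0.147, 0.0688], [0.55, 0.145, 0.0693]]
210 [[0.5132, 0.1335, 0.0695], [0.5495, 0.1311, 0.0691]]
block [[0.4696, 0.1819, 0.0655], [0.5953, 0.1741, 0.0666]]
215 [0.5274 0.129  0.0692] [0.5194 0.1295 0.0694]
218 [0.5272 0.1267 0.069 ] [0.5192 0.1273 0.0691]
221 [0.5271 0.1245 0.0688] [0.519  0.125  0.0688]
224 [0.5287 0.1361 0.1014] [0.5189 0.1231 0.0693]
227 [0.5288 0.1361 0.1055] [0.5224 0.1366 0.1058]
230 [0.5289 0.1358 0.1089] [0.5226 0.1364 0.1093]
233 [0.529  0.1359 0.1129] [0.5228 0.1363 0.1128]
236 [0.5292 0.1364 0.1175] [0.5287 0.1619 0.1713]
239 [0.5293 0.1363 0.1208] [0.5288 0.1617 0.1732]
tcp px [254.13180242 216.56643185]
```

View pics/w4c.png

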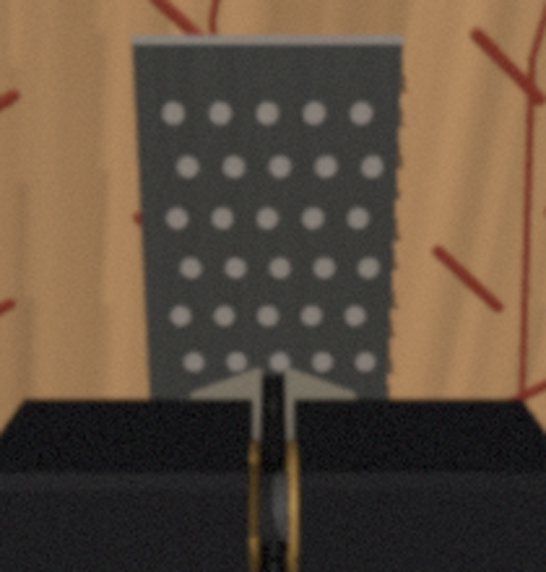

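```bash
python3 - <<'E'
from h import *
p,d,i=load('s1')
for u in (268,272,276,279,282):
    print(u,[(v,np.round(pt(i,u,v,d[v,u]),3).tolist()) for v in range(188,208,2)])
o=robot.observe();tp=np.array(o['tool_pos'])
print('tcp proj',proj(i,tp), 'z+40',proj(i,tp+[0,0,.04]))
p,d,i=load('w4'); 
for v in (216,218,220,222,224,226): print(v,[(u,np.round(d[v,u],4)) for u in (250,253,254,256,258)])
E
```

```text
268 [(188, [0.624, 0.154, 0.205]), (190, [0.625, 0.155, 0.2]), (192, [0.626, 0.156, 0.194]), (194, [0.621, 0.154, 0.183]), (196, [0.619, 0.153, 0.175]), (198, [0.622, 0.155, 0.171]), (200, [0.52, 0.087, 0.067]), (202, [0.528, 0.093, 0.068]), (204, [0.538, 0.1, 0.07]), (206, [0.545, 0.105, 0.069])]
272 [(188, [0.609, 0.157, 0.198]), (190, [0.601, 0.152, 0.184]), (192, [0.6, 0.152, 0.177]), (194, [0.547, 0.118, 0.122]), (196, [0.547, 0.118, 0.115]), (198, [0.505, 0.092, 0.069]), (200, [0.512, 0.096, 0.067]), (202, [0.522, 0.104, 0.07]), (204, [0.528, 0.108, 0.068]), (206, [0.537, 0.115, 0.069])]
276 [(188, [0.58, 0.151, 0.179]), (190, [0.553, 0.134, 0.147]), (192, [0.552, 0.134, 0.14]), (194, [0.553, 0.135, 0.134]), (196, [0.552, 0.135, 0.126]), (198, [0.553, 0.136, 0.12]), (200, [0.506, 0.107, 0.069]), (202, [0.512, 0.112, 0.068]), (204, [0.519, 0.117, 0.067]), (206, [0.527, 0.122, 0.067])]
279 [(188, [0.559, 0.147, 0.165]), (190, [0.54, 0.136, 0.142]), (192, [0.538, 0.135, 0.132]), (194, [0.538, 0.136, 0.125]), (196, [0.54, 0.138, 0.12]), (198, [0.535, 0.136, 0.109]), (200, [0.534, 0
[... 606 characters left out ...]
))]
218 [(250, np.float32(0.2007)), (253, np.float32(0.2019)), (254, np.float32(0.2007)), (256, np.float32(0.201)), (258, np.float32(0.2003))]
220 [(250, np.float32(0.2015)), (253, np.float32(0.2006)), (254, np.float32(0.2011)), (256, np.float32(0.2001)), (258, np.float32(0.2008))]
222 [(250, np.float32(0.1697)), (253, np.float32(0.2002)), (254, np.float32(0.202)), (256, np.float32(0.2008)), (258, np.float32(0.2015))]
224 [(250, np.float32(0.1683)), (253, np.float32(0.1701)), (254, np.float32(0.1706)), (256, np.float32(0.1704)), (258, np.float32(0.1705))]
226 [(250, np.float32(0.1673)), (253, np.float32(0.1675)), (254, np.float32(0.168)), (256, np.float32(0.1684)), (258, np.float32(0.1689))]
```

Both cameras see the finger ends at about z 0.098–0.10, well above the reported TCP height of 0.063. With zero force, the fingers are clearly still ~30 mm above the plate. I'll go down 15 mm and measure again.

>>> move_arm --deltas '[{"dp": [0.004, 0, 0], "turn": [0, 0, 0]}, {"dp": [0.008, 0, 0], "turn": [0, 0, 0]}, {"dp": [0.012, 0, 0], "turn": [0, 0, 0]}, {"dp": [0.015, 0, 0], "turn": [0, 0, 0]}, {"dp": [0.015, 0, 0], "turn": [0, 0, 0]}]'

```text
time: 7.5
tool_pos: [0.5315, 0.125, 0.0471]
tool_rot: [-3.065, 1.57, -3.128]
contact_force: [0.3, 0.7, -0.6]
opening: 0.0002
```

```bash
python3 - <<'E'
from h import *
p,R,o=cur(); print(p,np.round(o['contact_force'],2),o['qpos'])
p,d,i=snap('scene','s2')
u,v=proj(i,[0.532,0.125,0.08]); u,v=int(u),int(v)
c=cv2.resize(p[v-50:v+40,u-60:u+60],None,fx=6,fy=6,interpolation=cv2.INTER_CUBIC); cv2.imwrite('pics/s2c.png',c[:,:,::-1])
for u in (272,276,279,282):
    print(u,[(v,np.round(pt(i,u,v,d[v,u]),3).tolist()) for v in range(194,212,2)])
p,d,i=snap('wrist','w5')
for v in range(200,232,3): print(v,[np.round(pt(i,u,v,d[v,u]),4).tolist() for u in (240,250)])
E
```

```text
[0.53152191 0.1249578  0.04712985] [ 0.33  0.67 -0.6 ] [9.04607450e-02 5.36725203e-01 1.65302586e+00 1.06301601e-04
 9.52963005e-01 1.53850216e-01]
272 [(194, [0.593, 0.148, 0.164]), (196, [0.597, 0.151, 0.16]), (198, [0.548, 0.12, 0.109]), (200, [0.55, 0.121, 0.103]), (202, [0.521, 0.103, 0.068]), (204, [0.527, 0.107, 0.067]), (206, [0.537, 0.115, 0.069]), (208, [0.546, 0.12, 0.07]), (210, [0.549, 0.123, 0.066])]
276 [(194, [0.551, 0.134, 0.132]), (196, [0.553, 0.136, 0.127]), (198, [0.553, 0.136, 0.12]), (200, [0.548, 0.134, 0.108]), (202, [0.55, 0.136, 0.103]), (204, [0.551, 0.137, 0.097]), (206, [0.531, 0.124, 0.07]), (208, [0.535, 0.128, 0.067]), (210, [0.543, 0.133, 0.067])]
279 [(194, [0.535, 0.134, 0.123]), (196, [0.536, 0.135, 0.117]), (198, [0.536, 0.136, 0.11]), (200, [0.532, 0.134, 0.099]), (202, [0.53, 0.133, 0.09]), (204, [0.531, 0.135, 0.084]), (206, [0.522, 0.13, 0.068]), (208, [0.533, 0.137, 0.07]), (210, [0.538, 0.141, 0.068])]
282 [(194, [0.523, 0.137, 0.117]), (196, [0.522, 0.137, 0.11]), (198, [0.522, 0.137, 0.102]), (200, [0.518, 0.136, 0.091]), (202, [0.503, 0.127, 0.07]), (204, [0.511, 0.132, 0.07]), (206, [0.515, 0.136, 0.066]), (208, [0.523, 0.141, 0.066]), (210, [0.534, 0.149, 0.07])]
200 [[0.5245, 0.1445, 0.0685], [0.5306, 0.1446, 0.0698]]
203 [[0.5243, 0.1425, 0.0682], [0.5304, 0.1426, 0.0695]]
206 [[0.5242, 0.1408, 0.0689], [0.5303, 0.1403, 0.0685]]
209 [[0.5241, 0.139, 0.0692], [0.5302, 0.139, 0.0703]]
212 [[0.524, 0.1374, 0.07], [0.53, 0.1365, 0.0687]]
215 [[0.5239, 0.1355, 0.0702], [0.5299, 0.1349, 0.0697]]
218 [[0.5237, 0.1334, 0.0698], [0.5297, 0.1325, 0.0686]]
221 [[0.5235, 0.131, 0.0687], [0.5297, 0.1311, 0.0698]]
224 [[0.5233, 0.1291, 0.0689], [0.5303, 0.1361, 0.0864]]
227 [[0.525, 0.1368, 0.0913], [0.5301, 0.1341, 0.086]]
230 [[0.5252, 0.1366, 0.0949], [0.5303, 0.1346, 0.0911]]
```

View pics/s2c.png

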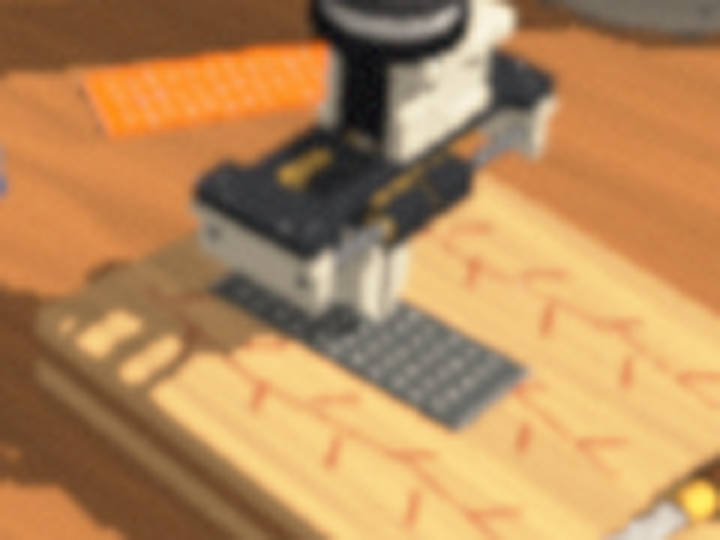

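View pics/w5.png

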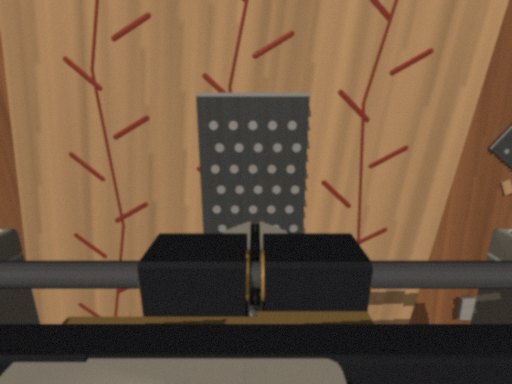

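Finger ends now measure z ≈ 0.081–0.084 with the reported TCP at 0.047, so the real tips sit ~35 mm behind the reported TCP. Contact should come at a reported z of about 0.034.

>>> move_arm --deltas '[{"dp": [0.003, 0, 0], "turn": [0, 0, 0]}, {"dp": [0.006, 0, 0], "turn": [0, 0, 0]}, {"dp": [0.008, 0, 0], "turn": [0, 0, 0]}, {"dp": [0.0085, 0, 0], "turn": [0, 0, 0]}, {"dp": [0.0085, 0, 0], "turn": [0, 0, 0]}]'

```text
time: 8.1
tool_pos: [0.5318, 0.125, 0.0392]
tool_rot: [2.812, 1.571, 2.749]
contact_force: [1.0, -0.4, 0.1]
opening: 0.0003
```

```bash
python3 - <<'E'
from h import *
p,R,o=cur(); print(p,np.round(o['contact_force'],2))
p,d,i=snap('wrist','w6')
for v in range(212,232,2): print(v,[np.round(pt(i,u,v,d[v,u]),4).tolist() for u in (240,250)])
c=cv2.resize(p[180:260,180:330],None,fx=5,fy=5,interpolation=cv2.INTER_CUBIC); cv2.imwrite('pics/w6c.png',c[:,:,::-1])
E
```

```text
[0.53184521 0.12500395 0.0391512 ] [ 1.04 -0.42  0.07]
212 [[0.5248, 0.1405, 0.0701], [0.5305, 0.1397, 0.0688]]
214 [[0.5246, 0.139, 0.0694], [0.5304, 0.1386, 0.0693]]
216 [[0.5245, 0.1375, 0.0686], [0.5303, 0.1374, 0.0694]]
218 [[0.5244, 0.1366, 0.0695], [0.5303, 0.1362, 0.0693]]
220 [[0.5244, 0.1354, 0.0696], [0.5301, 0.1347, 0.0688]]
222 [[0.5243, 0.1341, 0.0696], [0.5303, 0.1357, 0.0743]]
224 [[0.5241, 0.1327, 0.0693], [0.5303, 0.1351, 0.0758]]
226 [[0.525, 0.1366, 0.0814], [0.5303, 0.1349, 0.0781]]
228 [[0.5251, 0.1364, 0.0834], [0.5303, 0.1347, 0.0803]]
230 [[0.5252, 0.1363, 0.086], [0.5304, 0.1351, 0.0839]]
```

View pics/w6c.png

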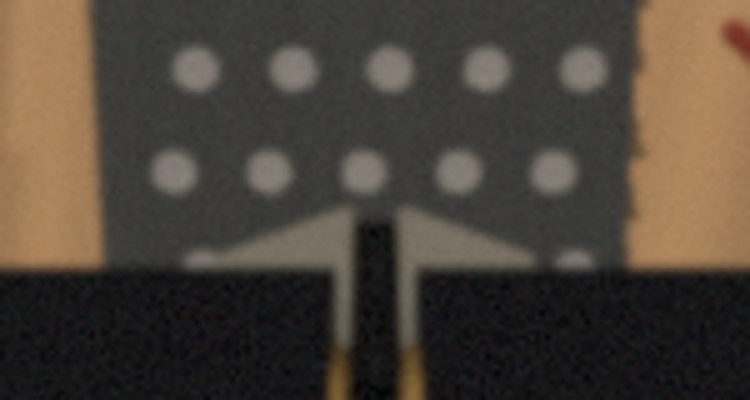

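>>> move_arm --deltas '[{"dp": [0.001, 0, 0], "turn": [0, 0, 0]}, {"dp": [0.002, 0, 0], "turn": [0, 0, 0]}, {"dp": [0.003, 0, 0], "turn": [0, 0, 0]}, {"dp": [0.003, 0, 0], "turn": [0, 0, 0]}]'

```text
time: 8.55
tool_pos: [0.5318, 0.125, 0.0361]
tool_rot: [2.941, 1.571, 2.878]
contact_force: [-0.8, -0.4, 0.1]
opening: 0.0002
```

>>> move_arm --deltas '[{"dp": [0.0004, 0, 0], "turn": [0, 0, 0]}, {"dp": [0.0007, 0, 0], "turn": [0, 0, 0]}, {"dp": [0.0007, 0, 0], "turn": [0, 0, 0]}]'

```text
time: 8.85
tool_pos: [0.5319, 0.125, 0.0356]
tool_rot: [1.281, 1.571, 1.218]
contact_force: [0.6, 0.6, -0.6]
opening: 0.0
```

>>> move_arm --deltas '[{"dp": [0.0004, 0, 0], "turn": [0, 0, 0]}, {"dp": [0.0007, 0, 0], "turn": [0, 0, 0]}, {"dp": [0.0007, 0, 0], "turn": [0, 0, 0]}]'

```text
time: 9.15
tool_pos: [0.5319, 0.125, 0.0348]
tool_rot: [1.88, 1.571, 1.817]
contact_force: [0.8, -1.1, 0.3]
opening: 0.0002
```

>>> move_arm --deltas '[{"dp": [0.0004, 0, 0], "turn": [0, 0, 0]}, {"dp": [0.0007, 0, 0], "turn": [0, 0, 0]}, {"dp": [0.0007, 0, 0], "turn": [0, 0, 0]}]'

```text
time: 9.45
tool_pos: [0.532, 0.125, 0.0342]
tool_rot: [0.639, 1.571, 0.575]
contact_force: [-1.0, 0.6, 0.8]
opening: 0.0005
```

>>> move_arm --deltas '[{"dp": [0.0004, 0, 0], "turn": [0, 0, 0]}, {"dp": [0.0007, 0, 0], "turn": [0, 0, 0]}, {"dp": [0.0007, 0, 0], "turn": [0, 0, 0]}]'

```text
time: 9.75
tool_pos: [0.5319, 0.125, 0.0338]
tool_rot: [0.451, 1.571, 0.388]
contact_force: [-2.5, -1.0, 4.8]
opening: 0.0002
```

>>> move_arm --deltas '[{"dp": [0.0003, 0, 0], "turn": [0, 0, 0]}, {"dp": [0.0006, 0, 0], "turn": [0, 0, 0]}, {"dp": [0.0006, 0, 0], "turn": [0, 0, 0]}]'

```text
time: 10.05
tool_pos: [0.532, 0.125, 0.0334]
tool_rot: [0.25, 1.57, 0.186]
contact_force: [-2.9, -0.3, 8.5]
opening: 0.0008
```

>>> move_arm --deltas '[{"dp": [0.0003, 0, 0], "turn": [0, 0, 0]}, {"dp": [0.0006, 0, 0], "turn": [0, 0, 0]}, {"dp": [0.0006, 0, 0], "turn": [0, 0, 0]}]'

```text
time: 10.35
tool_pos: [0.532, 0.125, 0.0332]
tool_rot: [0.181, 1.57, 0.117]
contact_force: [-4.2, -0.4, 10.7]
opening: 0.0005
```

>>> move_arm --deltas '[{"dp": [0.0002, 0, -0.0003], "turn": [0, 0, 0]}, {"dp": [0.0003, 0, -0.0006], "turn": [0, 0, 0]}, {"dp": [0.0003, 0, -0.0006], "turn": [0, 0, 0]}]'

```text
time: 10.65
tool_pos: [0.532, 0.125, 0.0331]
tool_rot: [0.094, 1.569, 0.03]
contact_force: [-2.2, -0.5, 10.7]
opening: 0.0007
```

>>> move_arm --deltas '[{"dp": [0.0003, 0, -0.0003], "turn": [0, 0, 0]}, {"dp": [0.0003, -0.001, -0.0003], "turn": [0, 0, 0]}, {"dp": [0.0003, -0.003, -0.0003], "turn": [0, 0, 0]}, {"dp": [0.0003, -0.005, -0.0003], "turn": [0, 0, 0]}, {"dp": [0.0003, -0.007, -0.0003], "turn": [0, 0, 0]}]'

```text
time: 11.15
tool_pos: [0.5324, 0.1191, 0.0332]
tool_rot: [0.445, 1.566, 0.381]
contact_force: [0.6, 4.8, 9.5]
opening: 0.0005
```

```bash
python3 - <<'E'
from h import *
p,R,o=cur(); print(p,np.round(R[:,0],4),np.round(o['contact_force'],2))
p,d,i=snap('wrist','w7')
u=[(v,p[v,255].tolist()) for v in range(80,120,4)]
c=np.hstack([cv2.imread('pics/w6.png')[60:240,170:340],cv2.imread('pics/w7.png')[60:240,170:340]])
cv2.imwrite('pics/w7c.png',cv2.resize(c,None,fx=2.3,fy=2.3))
E
```

```text
[0.53237668 0.11912147 0.03319346] [ 0.0046  0.0018 -1.    ] [0.56 4.77 9.51]
```

View pics/w7c.png

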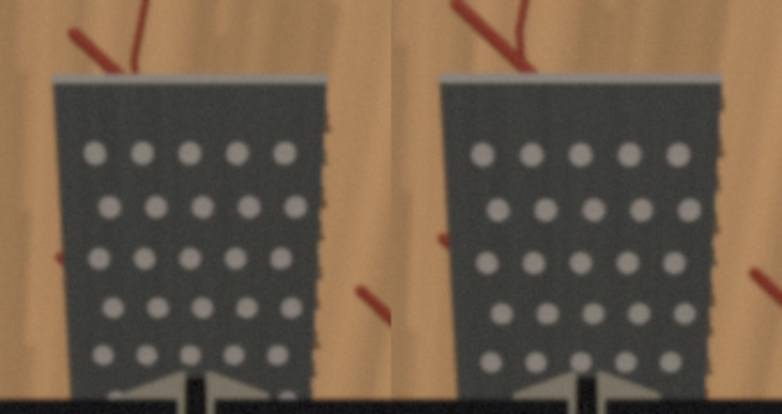

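The plate travels with the fingers: it stays put in the wrist picture while the wood's drawing shifts. I'll press slightly more and go on.

>>> move_arm --deltas '[{"dp": [0.0003, -0.002, 0], "turn": [0, 0, 0]}, {"dp": [0.0003, -0.004, 0], "turn": [0, 0, 0]}, {"dp": [0.0003, -0.007, 0], "turn": [0, 0, 0]}, {"dp": [0.0003, -0.01, 0], "turn": [0, 0, 0]}, {"dp": [0.0003, -0.013, 0], "turn": [0, 0, 0]}, {"dp": [0.0003, -0.016, 0], "turn": [0, 0, 0]}]'

```text
time: 11.8
tool_pos: [0.5316, 0.1031, 0.0331]
tool_rot: [0.409, 1.565, 0.345]
contact_force: [-0.7, 4.3, 11.4]
opening: 0.0007
```

>>> move_arm --deltas '[{"dp": [0.0001, -0.003, 0], "turn": [0, 0, 0]}, {"dp": [0.0001, -0.006, 0], "turn": [0, 0, 0]}, {"dp": [0.0001, -0.01, 0], "turn": [0, 0, 0]}, {"dp": [0.0001, -0.014, 0], "turn": [0, 0, 0]}, {"dp": [0.0001, -0.018, 0], "turn": [0, 0, 0]}, {"dp": [0.0001, -0.022, 0], "turn": [0, 0, 0]}, {"dp": [0.0001, -0.026, 0], "turn": [0, 0, 0]}, {"dp": [0.0001, -0.03, 0], "turn": [0, 0, 0]}]'

```text
time: 12.6
tool_pos: [0.5298, 0.0731, 0.033]
tool_rot: [0.356, 1.565, 0.292]
contact_force: [0.6, 4.8, 11.5]
opening: 0.0006
```

```bash
python3 - <<'E'
from h import *
p,R,o=cur(); print(p,np.round(R[:,0],4),np.round(o['contact_force'],2))
snap('wrist','w8')
E
```

```text
[0.52977595 0.07305643 0.03299456] [ 0.0053  0.0016 -1.    ] [ 0.6   4.78 11.51]
```

View pics/w8.png

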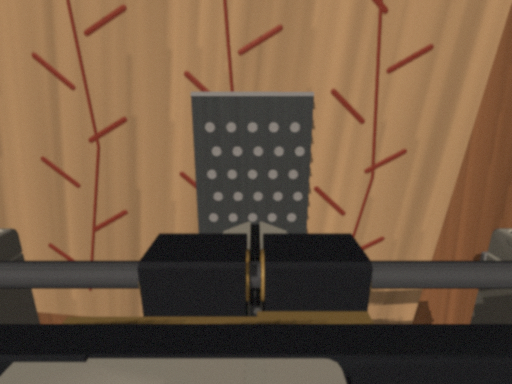

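The plate is still carried along. About 31 mm remain.

>>> move_arm --deltas '[{"dp": [0, -0.003, 0], "turn": [0, 0, 0]}, {"dp": [0, -0.006, 0], "turn": [0, 0, 0]}, {"dp": [0, -0.01, 0], "turn": [0, 0, 0]}, {"dp": [0, -0.014, 0], "turn": [0, 0, 0]}, {"dp": [0, -0.018, 0], "turn": [0, 0, 0]}, {"dp": [0, -0.022, 0], "turn": [0, 0, 0]}, {"dp": [0, -0.026, 0], "turn": [0, 0, 0]}, {"dp": [0, -0.029, 0], "turn": [0, 0, 0]}, {"dp": [0, -0.031, 0], "turn": [0, 0, 0]}, {"dp": [0, -0.031, 0], "turn": [0, 0, 0]}]'

```text
time: 13.65
tool_pos: [0.5277, 0.0417, 0.033]
tool_rot: [0.243, 1.566, 0.179]
contact_force: [0.2, 3.1, 11.6]
opening: 0.0003
```

>>> move_arm --deltas '[{"dp": [-0.0006, 0, 0], "turn": [0, 0, 0]}, {"dp": [-0.002, 0.0003, 0], "turn": [0, 0, 0]}, {"dp": [-0.006, 0.0003, 0], "turn": [0, 0, 0]}, {"dp": [-0.03, 0, 0], "turn": [0, 0, 0]}, {"dp": [-0.06, 0, 0], "turn": [0, 0, 0]}, {"dp": [-0.1, -0.05, 0], "turn": [0, 0, 0]}, {"dp": [-0.14, -0.1, 0], "turn": [0, 0, 0]}, {"dp": [-0.14, -0.1, 0], "turn": [0, 0, 0]}, {"dp": [-0.14, -0.1, 0], "turn": [0, 0, 0]}]' --hand 0.09

```text
time: 14.55
tool_pos: [0.5204, -0.0614, 0.1737]
tool_rot: [-0.315, 1.566, -0.382]
contact_force: [-0.5, -0.2, -0.2]
opening: 0.0685
```

```bash
python3 - <<'E'
from h import *
p,R,o=cur(); print(p,np.round(R[:,0],4),np.round(o['contact_force'],2),o['time'])
snap('wrist','v1')
E
```

```text
[ 0.52042828 -0.06143368  0.17366801] [ 0.0044 -0.0018 -1.    ] [-0.51 -0.25 -0.2 ] 14.55
```

View pics/v1.png

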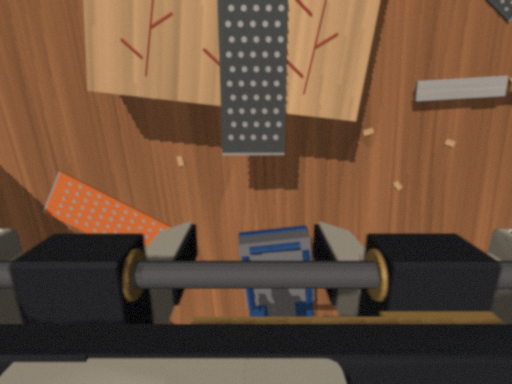

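The plate overhangs the edge: its end is at (223..284,154) and the block edge runs (88,92)–(357,121). Now I'll measure it.

```bash
cat > m.py <<'E'
from h import *
def edge(p,a,b,ch=1,w=9,sign=0,n=60,lo=.08,hi=.92):
    a=np.array(a,float);b=np.array(b,float);t=(b-a)/np.linalg.norm(b-a);nn=np.array([-t[1],t[0]])
    g=cv2.GaussianBlur(p[...,ch].astype(np.float32) if ch<3 else cv2.cvtColor(p,cv2.COLOR_RGB2HSV)[...,ch-3].astype(np.float32),(3,3),0)
    P=[];S=np.arange(-w,w+.01,.5)
    for s in np.linspace(lo,hi,n):
        q=a+(b-a)*s+S[:,None]*nn; q=q.astype(np.float32)
        pr=cv2.remap(g,q[None,:,0].copy(),q[None,:,1].copy(),cv2.INTER_LINEAR)[0]
        dd=pr[2:]-pr[:-2]; k=np.argmax(abs(dd) if sign==0 else sign*dd); P.append(q[k+1])
    L=cv2.fitLine(np.array(P,np.float32),cv2.DIST_HUBER,0,.01,.01).ravel()
    r=np.abs((np.array(P)-L[2:])@np.array([-L[1],L[0]])); return np.cross([L[2],L[3],1],[L[2]+L[0],L[3]+L[1],1]),np.median(r)
def X(a,b): c=np.cross(a,b); return c[:2]/c[2]
E
python3 - <<'E'
from m import *
p,d,i=load('v1')
end,r0=edge(p,(223,154),(284,154)); l,r1=edge(p,(219,10),(223,150),ch=4); r,r2=edge(p,(290,10),(285,150),ch=4); be,r3=edge(p,(92,92),(215,106)); be2,r4=edge(p,(292,113),(355,121))
print(r0,r1,r2,r3,r4)
A=plane(i,*X(end,l),.069);B=plane(i,*X(end,r),.069); top=np.cross([0,10,1],[500,10,1]); C=plane(i,*X(top,l),.069);D=plane(i,*X(top,r),.069)
print('A,B',A,B,np.linalg.norm(A-B),'width far',np.linalg.norm(C-D)); 
for P,Q in ((A,C),(B,D)): print('yaw',-np.arctan2(Q[0]-P[0],Q[1]-P[1]))
E0=plane(i,*X(be,np.cross([92,0,1],[92,300,1])),.066);E1=plane(i,*X(be2,np.cross([355,0,1],[355,300,1])),.066)
ex=(E1-E0)/np.linalg.norm(E1-E0);ey=np.array([-ex[1],ex[0],0]); print('edge',E0,E1,'yaw',np.arctan2(ex[1],ex[0]))
print('overhang A,B',(A-E0)@ey,(B-E0)@ey)
yaw=-0.5*sum(np.arctan2(Q[0]-P[0],Q[1]-P[1]) for P,Q in ((A,C),(B,D)))
py=np.array([-np.sin(yaw),np.cos(yaw),0]); c=(A+B)/2+.08*py; print('centre',c,'block y',(c-E0)@ey,'yaw',yaw)
E
```

```text
0.6406666 0.34074008 0.2320556 6.706501e-06 0.17942515
A,B [ 0.49045028 -0.03155804  0.069     ] [ 0.55187294 -0.04082887  0.069     ] 0.062118369223428185 width far 0.05990232484909642
yaw -0.07137436116101764
yaw -0.05583714535269908
edge [0.37240172 0.03403526 0.066     ] [ 0.62308238 -0.01077519  0.066     ] yaw -0.17688686113220578
overhang A,B -0.043797281711763246 -0.04211516252704123
centre [0.52624664 0.04364477 0.069     ] block y 0.03653102218933742 yaw -0.06360575325685836
```

```bash
python3 - <<'E'
from m import *
print(need([.5224,-.0162,.10],-.0636))
E
```

```text
(array([71.9, 43.6, -0.1]), array([-0.14,  0.08,  0.  ]))
```

>>> move_arm --deltas '[{"dp": [0.03, 0.0218, 0], "turn": [0, 0, 0]}, {"dp": [0.06, 0.0436, 0], "turn": [0, 0, 0]}, {"dp": [0.072, 0.0436, 0], "turn": [0, 0, 0]}, {"dp": [0.072, 0.0436, 0], "turn": [0, 0, 0]}, {"dp": [0.072, 0.0436, 0], "turn": [0, 0, 0]}, {"dp": [0.072, 0.0436, 0], "turn": [0, 0, 0]}]' --hand 0.0918

```text
time: 15.2
tool_pos: [0.5229, -0.0156, 0.1003]
tool_rot: [-0.123, 1.569, -0.187]
contact_force: [0.4, -0.3, 0.5]
opening: 0.092
```

```bash
python3 - <<'E'
from m import *
p,R,o=cur(); print(p,np.round(R[:,0],4),o['opening'],o['time'])
print(need([.5224,-.0162,.0165],-.0636))
snap('wrist','v2')
E
```

```text
[ 0.52292368 -0.01556445  0.10026756] [ 1.9e-03 -4.0e-04 -1.0e+00] 0.09199820361869936 15.2
(array([83.8, -0.6, -0.6]), array([-0.01,  0.11,  0.01]))
```

View pics/v2.png

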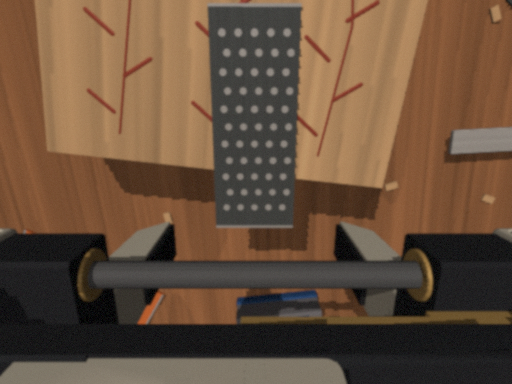

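The plate's end (216–293, 227) lies centred between the open fingers (at 175 and 335). I'll descend.

>>> move_arm --deltas '[{"dp": [0.02, -0.0006, -0.0005], "turn": [0, 0, 0]}, {"dp": [0.04, -0.0006, -0.0005], "turn": [0, 0, 0]}, {"dp": [0.058, -0.0006, -0.0005], "turn": [0, 0, 0]}, {"dp": [0.072, -0.0006, -0.0005], "turn": [0, 0, 0]}, {"dp": [0.08, -0.0006, -0.0005], "turn": [0, 0, 0]}, {"dp": [0.0838, -0.0006, -0.0005], "turn": [0, 0, 0]}, {"dp": [0.0838, -0.0006, -0.0005], "turn": [0, 0, 0]}, {"dp": [0.0838, -0.0006, -0.0005], "turn": [0, 0, 0]}]'

```text
time: 16.05
tool_pos: [0.5222, -0.0158, 0.0162]
tool_rot: [-0.063, 1.569, -0.126]
contact_force: [0.4, 0.3, 0.4]
opening: 0.0916
```

```bash
python3 - <<'E'
from m import *
p,R,o=cur(); print(p,np.round(R[:,0],4),o['opening'],o['contact_force'],o['time'])
p,d,i=snap('wrist','v3')
p,d,i=snap('scene','s3')
u,v=proj(i,[0.522,-0.016,0.06]); u,v=int(u),int(v)
c=cv2.resize(p[v-60:v+50,u-70:u+80],None,fx=5,fy=5,interpolation=cv2.INTER_CUBIC); cv2.imwrite('pics/s3c.png',c[:,:,::-1])
E
```

```text
[ 0.52216308 -0.01581004  0.01620033] [ 1.4e-03 -2.0e-04 -1.0e+00] 0.09157497305854136 [0.35391997 0.32940077 0.35243076] 16.05
```

View pics/v3.png

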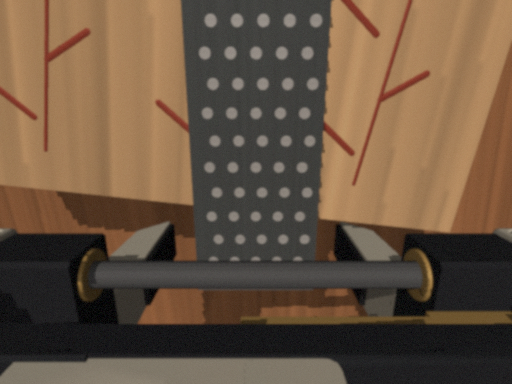

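View pics/s3c.png

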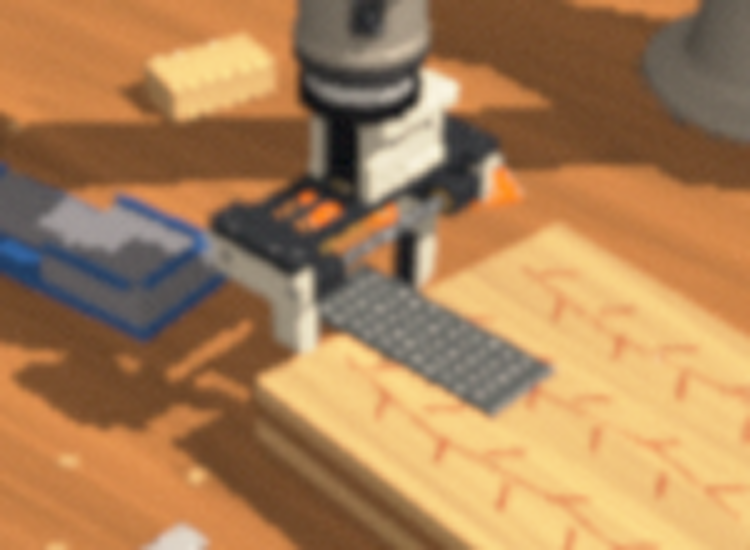

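The fingers stand beside the overhanging end, with their tips below the plate. Closing.

>>> move_arm --deltas '[{"dp": [0, 0, 0], "turn": [0, 0, 0]}, {"dp": [0, 0, 0], "turn": [0, 0, 0]}, {"dp": [0, 0, 0], "turn": [0, 0, 0]}, {"dp": [0, 0, 0], "turn": [0, 0, 0]}, {"dp": [0, 0, 0], "turn": [0, 0, 0]}, {"dp": [0, 0, 0], "turn": [0, 0, 0]}]' --hand 0.05 --squeeze 45

```text
time: 16.75
tool_pos: [0.5217, -0.0156, 0.0155]
tool_rot: [0.474, 1.571, 0.411]
contact_force: [0.3, 0.7, 0.9]
opening: 0.0608
```

>>> move_arm --deltas '[{"dp": [0, 0, 0], "turn": [0, 0, 0]}, {"dp": [-0.002, 0, 0], "turn": [0, 0, 0]}, {"dp": [-0.006, 0, 0], "turn": [0, 0, 0]}, {"dp": [-0.012, 0, 0], "turn": [0, 0, 0]}, {"dp": [-0.02, 0, 0], "turn": [0, 0, 0]}, {"dp": [-0.03, 0, 0], "turn": [0, 0, 0]}, {"dp": [-0.042, 0, 0], "turn": [0, 0, 0]}, {"dp": [-0.055, 0, 0], "turn": [0, 0, 0]}, {"dp": [-0.06, 0, 0], "turn": [0, 0, 0]}, {"dp": [-0.06, 0, 0], "turn": [0, 0, 0]}]'

```text
time: 17.75
tool_pos: [0.5223, -0.0157, 0.0767]
tool_rot: [-0.082, 1.568, -0.145]
contact_force: [0.2, -0.4, -3.6]
opening: 0.0604
```

```bash
python3 - <<'E'
from m import *
p,R,o=cur(); print(p,np.round(R[:,0],4),o['opening'],o['contact_force'],o['torque'],o['time'])
p,d,i=snap('wrist','v4')
p,d,i=snap('scene','s4')
u,v=proj(i,[0.522,-0.016,0.12]); u,v=int(u),int(v)
c=cv2.resize(p[v-50:v+60,u-70:u+80],None,fx=5,fy=5,interpolation=cv2.INTER_CUBIC); cv2.imwrite('pics/s4c.png',c[:,:,::-1])
E
```

```text
[ 0.52226844 -0.01574531  0.07667998] [ 2.3e-03 -3.0e-04 -1.0e+00] 0.06035140531176239 [ 0.24086783 -0.3864708  -3.55132231] [-0.27506812  0.07512075 -0.05067181] 17.75
```

View pics/v4.png

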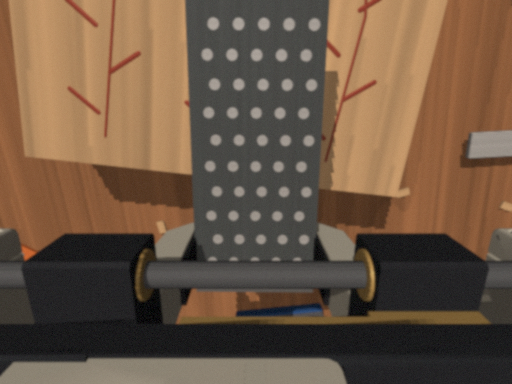

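View pics/s4c.png

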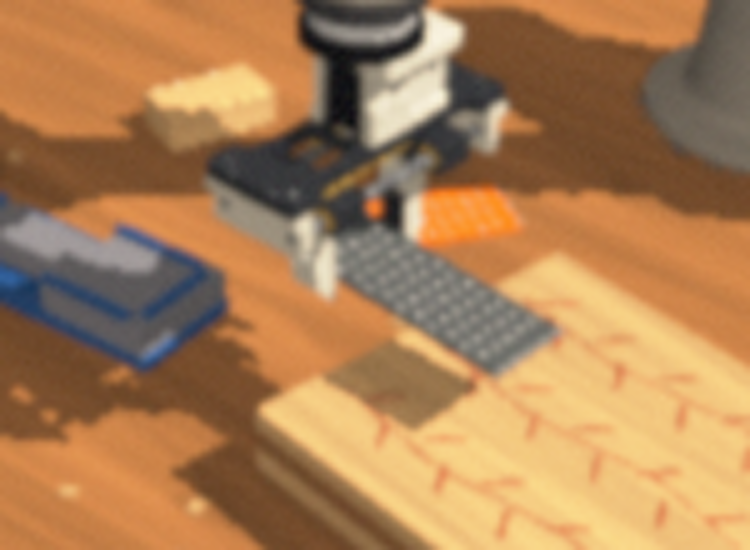

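It's held with opening 0.0604. I'll check the plate's tilt in the grip from depth.

```bash
python3 - <<'E'
from m import *
for f in ('v3','v4'):
    p,d,i=load(f)
    vv,uu=np.mgrid[5:225:3,210:310:3]; dd=d[vv,uu]; c=np.stack([(uu-i['cx'])/i['fx']*dd,(vv-i['cy'])/i['fy']*dd,dd],-1); W=((c-i['t'])@i['R']).reshape(-1,3)
    A=np.c_[W[:,:2],np.ones(len(W))]; s=np.linalg.lstsq(A,W[:,2],rcond=None)[0]; r=W[:,2]-A@s; k=abs(r)<.003; s=np.linalg.lstsq(A[k],W[k,2],rcond=None)[0]; print(f,k.mean(),'slope x,y',s[:2],'z at .523,-.016',s@[.5223,-.0158,1], 'ctr',s@[.526,.0437,1])
print(need([.42,-.265,.25],-.0636))
E
```

```text
v3 0.994435612082671 slope x,y [-0.00192293 -0.00036715] z at .523,-.016 0.06920433237916879 ctr 0.06917537223573728
v4 0.9976152623211447 slope x,y [-0.00340615 -0.06026839] z at .523,-.016 0.13041273260272992 ctr 0.12681416081053007
(array([-174.6, -255.3,  -85.4]), array([ 0.01, -0.01, -0.  ]))
```

The plate droops about 0.06 rad towards its free end, which I'll cancel with tool tilt. I'll raise the grip, then move so the wrist camera sees the holder beside the plate.

>>> move_arm --deltas '[{"dp": [-0.01, -0.005, -0.002], "turn": [0, 0, 0]}, {"dp": [-0.03, -0.015, -0.005], "turn": [0, 0, 0]}, {"dp": [-0.055, -0.035, -0.012], "turn": [0, 0, 0]}, {"dp": [-0.08, -0.06, -0.02], "turn": [0, 0, 0]}, {"dp": [-0.105, -0.09, -0.03], "turn": [0, 0, 0]}, {"dp": [-0.125, -0.12, -0.04], "turn": [0, 0, 0]}, {"dp": [-0.145, -0.15, -0.05], "turn": [0, 0, 0]}, {"dp": [-0.16, -0.18, -0.06], "turn": [0, 0, 0]}, {"dp": [-0.17, -0.21, -0.07], "turn": [0, 0, 0]}, {"dp": [-0.175, -0.235, -0.08], "turn": [0, 0, 0]}]' --squeeze 60

```text
time: 18.85
tool_pos: [0.426, -0.247, 0.2518]
tool_rot: [-0.765, 1.569, -0.829]
contact_force: [0.2, -0.3, -4.2]
opening: 0.0597
```

>>> move_arm --deltas '[{"dp": [0, -0.012, -0.003], "turn": [0, 0, 0]}, {"dp": [0, -0.02, -0.005], "turn": [0, 0, 0]}, {"dp": [0, -0.02, -0.005], "turn": [0, 0, 0]}, {"dp": [0, -0.02, -0.005], "turn": [0, 0, 0]}]'

```text
time: 19.25
tool_pos: [0.4207, -0.2639, 0.25]
tool_rot: [2.02, 1.569, 1.957]
contact_force: [0.0, 0.5, -3.1]
opening: 0.0602
```

```bash
python3 - <<'E'
from m import *
p,R,o=cur(); print(p,np.round(R[:,0],4),o['opening'],o['contact_force'],o['time'])
snap('wrist','h1')
E
```

```text
[ 0.42071896 -0.26389537  0.25001017] [-5.0e-04  1.3e-03 -1.0e+00] 0.06016262046248648 [ 0.04492877  0.50940713 -3.07590053] 19.25
```

View pics/h1.png

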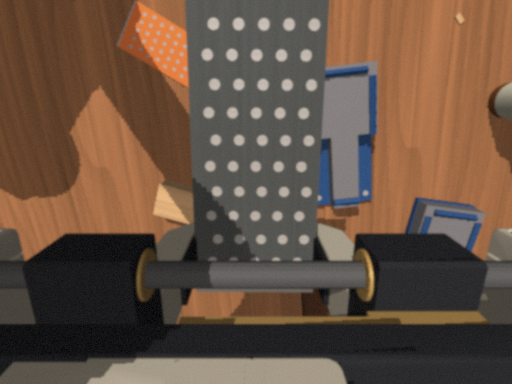

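The holder shows at u 320–378, v 62–207, partly hidden by the plate. I'll shift 45 mm away.

>>> move_arm --deltas '[{"dp": [0, 0, -0.015], "turn": [0, 0, 0]}, {"dp": [0, 0.003, -0.035], "turn": [0, 0, 0]}, {"dp": [0, 0.006, -0.045], "turn": [0, 0, 0]}, {"dp": [0, 0.006, -0.045], "turn": [0, 0, 0]}, {"dp": [0, 0.006, -0.045], "turn": [0, 0, 0]}]'

```text
time: 19.8
tool_pos: [0.3768, -0.2558, 0.2507]
tool_rot: [-0.294, 1.57, -0.357]
contact_force: [-0.7, 0.5, -3.6]
opening: 0.0595
```

```bash
python3 - <<'E'
from m import *
p,R,o=cur(); print(p,np.round(R[:,0],4),o['time'])
p,d,i=snap('wrist','h2')
c=cv2.resize(p[40:230,310:450],None,fx=4,fy=3.1,interpolation=cv2.INTER_CUBIC)
c=cv2.resize(p[40:230,300:450],None,fx=3.15,fy=3.15,interpolation=cv2.INTER_CUBIC)
cv2.imwrite('pics/h2c.png',c[:,:,::-1])
E
```

```text
[ 0.3767526  -0.25579297  0.25074877] [ 1.2e-03 -4.0e-04 -1.0e+00] 19.8
```

View pics/h2c.png

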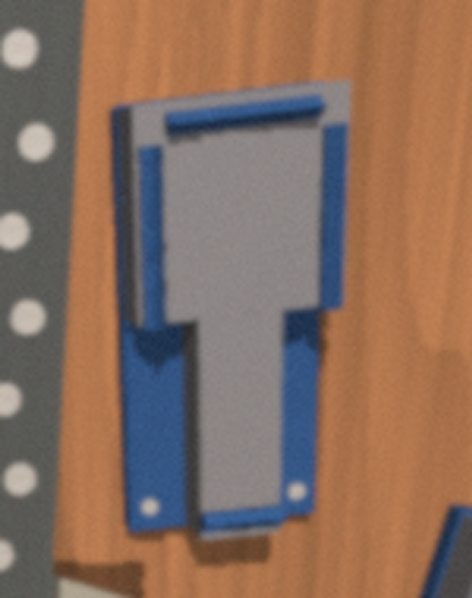

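View pics/h2.png

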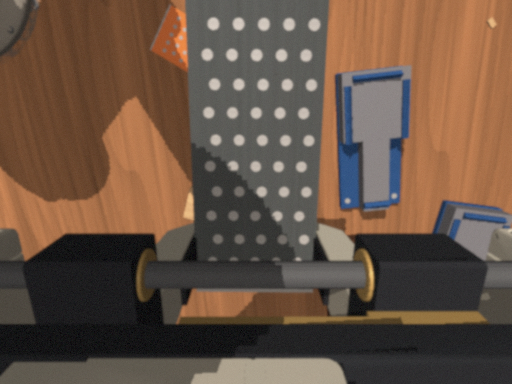

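The crop confirms the whole nearer holder: stem sides near (364,141–205) and (389,139–203), -y rim at v≈203, +y rim at v≈78. I'll measure it here and in h1.

```bash
python3 - <<'E'
from m import *
p,d,i=load('h2')
f=lambda x,y:(300+x/3.15-.34,40+y/3.15-.34)
L={'stemL':(f(199,330),f(201,505),1),'stemR':(f(284,320),f(281,500),4),'endM':(f(203,513),f(281,506),4),'endP':(f(172,131),f(318,110),4),'rimL':(f(163,155),f(165,310),4),'rimR':(f(322,135),f(320,300),4)}
ln={}
for k,(a,b,ch) in L.items():
    ln[k],r=edge(p,a,b,ch=ch,w=3.5,lo=.1,hi=.9,n=40); 
    m=(np.array(a)+b)/2; print(k,'resid',round(float(r),2),'off',round(float(ln[k]@[*m,1]/np.hypot(*ln[k][:2])),2))
Z=.034
def P(a,b,z=Z): return plane(i,*X(ln[a],ln[b]),z)
sl=[P('stemL','endM'),P('stemL','endP')];sr=[P('stemR','endM'),P('stemR','endP')]
print('stem width',[np.linalg.norm(a-b) for a,b in zip(sl,sr)],'len',[np.linalg.norm(s[1]-s[0]) for s in (sl,sr)])
for s in (sl,sr): print('yaw',-np.arctan2(*(s[1]-s[0])[:2]))
c=sum(sl+sr)/4; print('centre',c)
rl=[P('rimL','endM',.037),P('rimL','endP',.037)];rr=[P('rimR','endM'),P('rimR','endP')]
print('rimwidth',[np.linalg.norm((a-b)[:2]) for a,b in zip(rl,rr)],'ctr',sum(rl+rr)/4,[-np.arctan2(*(s[1]-s[0])[:2]) for s in (rl,rr)])
# end-line yaw
for k in ('endM','endP'):
    a=P(k,'rimL');b=P(k,'rimR'); print(k,'yaw',np.arctan2(*(b-a)[1::-1]))
# depth bed height
pp=[]
for (x,y) in [(190,200),(240,180),(290,250),(240,280),(240,350),(240,420),(240,480)]:
    u,v=map(int,f(x,y)); pp.append(pt(i,u,v,d[v,u]))
print(np.round(pp,4).tolist())
# two-view height: h1 
q,dq,j=load('h1')
E
```

```text
stemL resid 0.0 off -0.5
stemR resid 0.0 off 0.0
endM resid 0.0 off 0.0
endP resid 0.14 off -1.31
rimL resid 0.09 off -0.78
rimR resid 0.09 off -0.24
stem width [np.float64(0.037002355891770346), np.float64(0.037363046295024384)] len [np.float64(0.1662664338064835), np.float64(0.16692260036437762)]
yaw 0.049770979623770466
yaw 0.04757795042136085
centre [ 0.54347403 -0.24605981  0.034     ]
rimwidth [np.float64(0.06611362196165382), np.float64(0.06824431001432034)] ctr [ 0.54340616 -0.2457967   0.0355    ] [np.float64(0.05889902236240905), np.float64(0.04579398631263014)]
endM yaw 0.03271253921574715
endP yaw 0.0504292046437551
[[0.5186, -0.1908, 0.0333], [0.5385, -0.1833, 0.035], [0.5615, -0.214, 0.0344], [0.5403, -0.2243, 0.0356], [0.5419, -0.2541, 0.0355], [0.5439, -0.2853, 0.0344], [0.545, -0.3144, 0.0353]]
```

```bash
cat > tilt.py <<'E'
from m import *
def plate_in_tool(f,tp,R):
    p,d,i=load(f)
    vv,uu=np.mgrid[5:215:3,212:305:3]; dd=d[vv,uu]; c=np.stack([(uu-i['cx'])/i['fx']*dd,(vv-i['cy'])/i['fy']*dd,dd],-1); W=((c-i['t'])@i['R']).reshape(-1,3)
    T=(W-tp)@R; A=np.c_[T[:,1:],np.ones(len(T))]; s=np.linalg.lstsq(A,T[:,0],rcond=None)[0]; k=abs(T[:,0]-A@s)<.003; s=np.linalg.lstsq(A[k],T[k,0],rcond=None)[0]
    n=np.array([1,-s[0],-s[1]])
    def hit(uv):
        o,dr=ray(i,*uv); o=(o-tp)@R; dr=dr@R; return o+dr*(s[2]-n@o)/(n@dr)
    l,r1=edge(p,(188,10),(197,215),ch=4,w=6);r,r2=edge(p,(328,10),(317,215),ch=4,w=6)
    h=lambda v:np.cross([0,v,1],[500,v,1])
    a=[hit(X(l,h(v))) for v in (20,210)];b=[hit(X(r,h(v))) for v in (20,210)]
    print(f,'slope tool-x per y,z',s[:2],'x0 (top at grasp)',s[2],'resid',r1,r2)
    print(' widths',[np.linalg.norm(q-w) for q,w in zip(a,b)],'mid z',[((q+w)/2)[1:].round(4).tolist() for q,w in zip(a,b)])
E
python3 - <<'E'
from tilt import *
p,R,o=cur(); print(p,np.round(o['contact_force'],2))
plate_in_tool('h2',p,R)
# two view check
fn=lambda f,prs:[X(*[edge(load(f)[0],a,b,ch=4,w=3.5,lo=.1,hi=.9,n=40)[0] for a,b in pr]) for pr in prs]
g=lambda x,y:(300+x/3.15-.34,40+y/3.15-.34)
A=fn('h2',[((g(284,320),g(281,500)),(g(203,513),g(281,506)))])
B=fn('h1',[((359.5,140),(359,195),),((335,202.5),(358,200.5))]) if 0 else None
q=load('h1')[0][50:215,305:400]; cv2.imwrite('pics/h1c.png',cv2.resize(q,None,fx=3.5,fy=3.5,interpolation=cv2.INTER_CUBIC)[:,:,::-1])
E
```

```text
[ 0.37681989 -0.25593472  0.25064967] [-0.33 -0.71 -3.42]
h2 slope tool-x per y,z [0.06031064 0.00262233] x0 (top at grasp) -0.05381992075485671 resid 0.41974953 0.06270552
 widths [np.float64(0.06155997204522985), np.float64(0.06170989725760133)] mid z [[0.1104, 0.001], [0.0244, 0.0005]]
```

View pics/h1c.png

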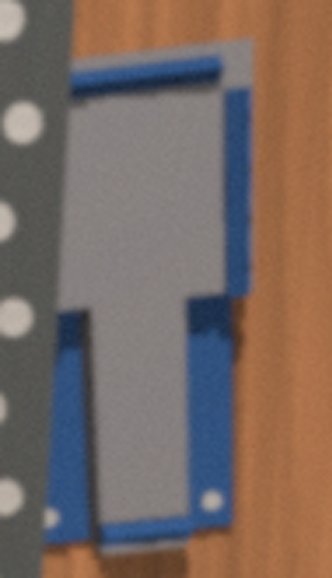

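```bash
python3 - <<'E'
from tilt import *
g=lambda x,y:(300+x/3.15-.34,40+y/3.15-.34); k=lambda x,y:(305+x/3.5-.36,50+y/3.5-.36)
S={'h2':{'sR':(g(284,320),g(281,500)),'eM':(g(203,513),g(281,506)),'eP':(g(172,131),g(318,110)),'rR':(g(322,135),g(320,300))},
 'h1':{'sR':(k(188,305),k(188,510)),'eM':(k(105,525),k(186,520)),'eP':(k(80,95),k(218,82)),'rR':(k(224,95),k(225,290))}}
pts={}
for f in S:
    p,d,i=load(f); l={n:edge(p,a,b,ch=4,w=3,lo=.1,hi=.9,n=40)[0] for n,(a,b) in S[f].items()}
    pts[f]=([X(l['sR'],l['eM']),X(l['rR'],l['eP']),X(l['sR'],l['eP'])],i)
for a,b in zip(pts['h2'][0],pts['h1'][0]): 
    t=tri(pts['h2'][1],a,pts['h1'][1],b); print(np.round(t[0],4),t[1], 'plane h1',np.round(plane(pts['h1'][1],*b,.034),4),'h2',np.round(plane(pts['h2'][1],*a,.034),4))
# goal
c=np.array([.5435,-.246,.034]); yaw=.049
G=goalR(yaw)@Ro.from_rotvec([0,0,.0603]).as_matrix(); off=np.array([-.0486,.0595,.0008])
print('tool axes',np.round(G,4))
pl=np.array([-1,0,0]); 
for z in (.06,.0055,.0015):
    t=c+[0,0,z]-G@off; P,R,o=cur(); print(z,'TCP',np.round(t,4),'dp',np.round(R.T@(t-P)*1000,1),'turn',np.round(np.degrees(Ro.from_matrix(R.T@G).as_rotvec()),2))
E
```

```text
[ 0.5631 -0.326   0.0406] 0.00036681629125717973 plane h1 [ 0.5653 -0.3281  0.034 ] h2 [ 0.566  -0.3287  0.034 ]
[ 0.5737 -0.1612  0.0327] 0.00015695851895192056 plane h1 [ 0.5732 -0.1613  0.034 ] h2 [ 0.5731 -0.1612  0.034 ]
[ 0.5642 -0.1612  0.0198] 0.0002784596907513259 plane h1 [ 0.5596 -0.1619  0.034 ] h2 [ 0.5581 -0.1619  0.034 ]
tool axes [[-0.003  -0.0489  0.9988]
 [ 0.0602  0.997   0.049 ]
 [-0.9982  0.0603  0.    ]]
0.06 TCP [ 0.5455 -0.3024  0.0419] dp [208.9 -35.7 171. ] turn [-6.41  0.25  3.47]
0.0055 TCP [ 0.5455 -0.3024 -0.0126] dp [263.4 -35.7 171. ] turn [-6.41  0.25  3.47]
0.0015 TCP [ 0.5455 -0.3024 -0.0166] dp [267.4 -35.7 171. ] turn [-6.41  0.25  3.47]
```

Heights agree within noise: the triangulated corners give 0.033–0.041 and depth gives 0.0345, against the stated 0.034. The grip is stable at 0.060 rad droop. Now to hover over the holder, tilted so the plate is level.

>>> move_arm --deltas '[{"dp": [0, -0.003, 0.01], "turn": [-1, 0, 0.5]}, {"dp": [0.01, -0.008, 0.03], "turn": [-2, 0, 1]}, {"dp": [0.03, -0.015, 0.055], "turn": [-3, 0.1, 1.7]}, {"dp": [0.05, -0.02, 0.08], "turn": [-4, 0.1, 2.4]}, {"dp": [0.075, -0.026, 0.108], "turn": [-5, 0.2, 3]}, {"dp": [0.1, -0.03, 0.135], "turn": [-6, 0.2, 3.3]}, {"dp": [0.125, -0.035, 0.158], "turn": [-6.4, 0.25, 3.47]}, {"dp": [0.15, -0.0357, 0.171], "turn": [-6.4, 0.25, 3.47]}, {"dp": [0.175, -0.0357, 0.171], "turn": [-6.4, 0.25, 3.47]}, {"dp": [0.175, -0.0357, 0.171], "turn": [-6.4, 0.25, 3.47]}]'

```text
time: 20.85
tool_pos: [0.5434, -0.3008, 0.0704]
tool_rot: [1.68, 1.504, 1.729]
contact_force: [-1.0, 1.0, -4.2]
opening: 0.0599
```

>>> move_arm --deltas '[{"dp": [0.01, 0, 0], "turn": [0, 0, 0]}, {"dp": [0.02, 0, 0], "turn": [0, 0, 0]}, {"dp": [0.03, 0, 0], "turn": [0, 0, 0]}, {"dp": [0.034, 0, 0], "turn": [0, 0, 0]}, {"dp": [0.034, 0, 0], "turn": [0, 0, 0]}, {"dp": [0.034, 0, 0], "turn": [0, 0, 0]}]'

```text
time: 21.45
tool_pos: [0.5445, -0.3005, 0.042]
tool_rot: [1.576, 1.511, 1.624]
contact_force: [0.1, -0.3, -3.2]
opening: 0.0598
```

```bash
python3 - <<'E'
from tilt import *
p,R,o=cur(); print(p,np.round(R,4),np.round(o['contact_force'],2),o['opening'],o['time'])
snap('wrist','k1'); snap('scene','k1s'); snap('top','k1t')
plate_in_tool('k1',p,R)
G=goalR(.049)@Ro.from_rotvec([0,0,.0603]).as_matrix(); print(np.degrees(Ro.from_matrix(R.T@G).as_rotvec()), R.T@(np.array([.5455,-.3024,.0419])-p))
a,d,i=load('k1s'); u,v=proj(i,[.543,-.246,.06]); u,v=int(u),int(v)
cv2.imwrite('pics/k1sc.png',cv2.resize(a[v-60:v+50,u-75:u+75],None,fx=5,fy=5,interpolation=cv2.INTER_CUBIC)[:,:,::-1])
E
```

```text
[ 0.5445388 -0.3005087  0.0419866] [[-3.200e-03 -4.810e-02  9.988e-01]
 [ 6.010e-02  9.970e-01  4.820e-02]
 [-9.982e-01  6.020e-02 -3.000e-04]] [ 0.12 -0.34 -3.24] 0.059812353299065917 21.45
k1 slope tool-x per y,z [0.05915129 0.00173446] x0 (top at grasp) -0.053609243462381564 resid 0.14008114 0.17078212
 widths [np.float64(0.06183387695242676), np.float64(0.06183489289024194)] mid z [[0.1103, 0.0014], [0.0242, 0.0008]]
[-0.04322475 -0.01487364  0.00192274] [-3.03968421e-05 -1.93715463e-03  8.68864637e-04]
```

View pics/k1.png

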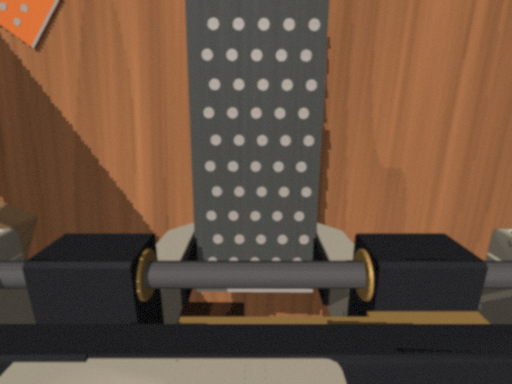

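View pics/k1sc.png

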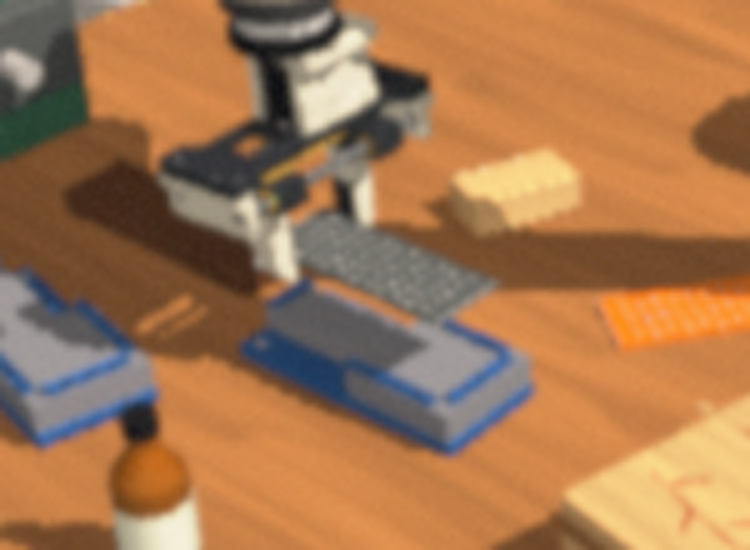

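Wrist view: the plate's gripped end shows as a bright line at (228–312, 291), which gives an independent check of the grip offset. I'll also check the far end in the scene view.

```bash
python3 - <<'E'
from tilt import *
P=np.array([0.5445388,-0.3005087,0.0419866]); _,R,_=cur()
for f in ('k1',):
    p,d,i=load(f)
    for u in (240,270,300): print(u,[(v,int(p[v,u].mean())) for v in range(284,298)])
    for v in (289,291,293):
        o,dr=ray(i,270,v); o=(o-P)@R; dr=dr@R; n=np.array([1,-.0592,0]); print(v,o+dr*(-.0536-n@o)/(n@dr))
a,d,i=load('k1s'); u0,v0=map(int,proj(i,[.543,-.246,.06]))
off=np.array([-.0486,.0595,.0008]); C=P+R@off; print('plate centre now',C)
pl=np.array([R[0,1],R[1,1],0]); pl/=np.linalg.norm(pl); px=np.array([pl[1],-pl[0],0])
for s in (1,-1): q=proj(i,C+.08*pl+s*.031*px+[0,0,.0015]); print('pred far corner px',q,'crop',(q-[u0-75,v0-60])*5)
b,d,j=load('k1t'); 
for s in (1,-1): q=proj(j,C+.08*pl+s*.031*px); print('top pred',q)
cv2.imwrite('pics/k1tc.png',cv2.resize(b[160:240,270:400],None,fx=6,fy=6,interpolation=cv2.INTER_CUBIC)[:,:,::-1])
E
```

```text
240 [(284, 74), (285, 71), (286, 73), (287, 72), (288, 106), (289, 140), (290, 150), (291, 138), (292, 100), (293, 69), (294, 66), (295, 64), (296, 61), (297, 68)]
270 [(284, 72), (285, 71), (286, 70), (287, 75), (288, 105), (289, 136), (290, 153), (291, 138), (292, 106), (293, 70), (294, 61), (295, 56), (296, 62), (297, 61)]
300 [(284, 74), (285, 73), (286, 72), (287, 74), (288, 103), (289, 140), (290, 155), (291, 144), (292, 117), (293, 84), (294, 68), (295, 65), (296, 65), (297, 62)]
289 [-0.05476492 -0.01967776  0.00862938]
291 [-0.05483508 -0.02086281  0.00864326]
293 [-0.05490547 -0.02205184  0.00865719]
plate centre now [ 0.5426144  -0.24405764  0.09406754]
pred far corner px [197.00757443 169.82960081] crop [435.03787216 319.14800404]
pred far corner px [209.28745456 161.49794864] crop [496.43727279 277.48974319]
top pred [305.19462498 184.39269352]
top pred [306.90570574 202.20949851]
```

View pics/k1tc.png

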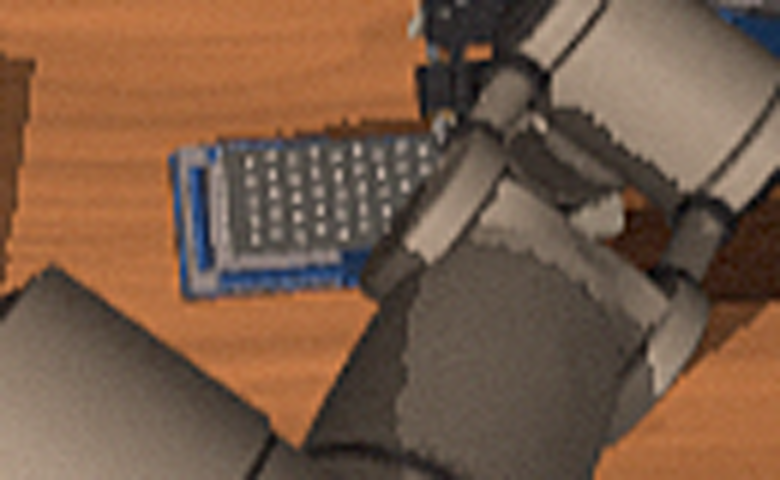

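All views agree to about 1 mm. I'll correct -1.4 mm along and +0.9 mm across, and descend 48 mm straight down.

>>> move_arm --deltas '[{"dp": [0.005, -0.0017, 0.0009], "turn": [0, 0, 0]}, {"dp": [0.014, -0.0022, 0.0009], "turn": [0, 0, 0]}, {"dp": [0.024, -0.0028, 0.0009], "turn": [0, 0, 0]}, {"dp": [0.034, -0.0034, 0.0009], "turn": [0, 0, 0]}, {"dp": [0.042, -0.0039, 0.0009], "turn": [0, 0, 0]}, {"dp": [0.048, -0.0043, 0.0009], "turn": [0, 0, 0]}, {"dp": [0.048, -0.0043, 0.0009], "turn": [0, 0, 0]}, {"dp": [0.048, -0.0043, 0.0009], "turn": [0, 0, 0]}]'

```text
time: 22.4
tool_pos: [0.5453, -0.3017, -0.0067]
tool_rot: [1.585, 1.51, 1.633]
contact_force: [0.1, 0.1, -2.1]
opening: 0.06
```

```bash
python3 - <<'E'
from tilt import *
p,R,o=cur(); print(p,np.round(R[:,0],4),np.round(o['contact_force'],2),o['opening'],o['time'])
print('plate c',p+R@np.array([-.0486,.059,.0008]))
snap('wrist','k2'); a,d,i=snap('scene','k2s')
u,v=proj(i,[.543,-.246,.06]); u,v=int(u),int(v)
cv2.imwrite('pics/k2sc.png',cv2.resize(a[v-50:v+50,u-60:u+60],None,fx=6,fy=6,interpolation=cv2.INTER_CUBIC)[:,:,::-1])
E
```

```text
[ 0.54533378 -0.30167181 -0.00667797] [-0.0038  0.0606 -0.9982] [ 0.09  0.15 -2.15] 0.060002641361957904 22.4
plate c [ 0.5434747  -0.24575659  0.04541457]
```

View pics/k2.png

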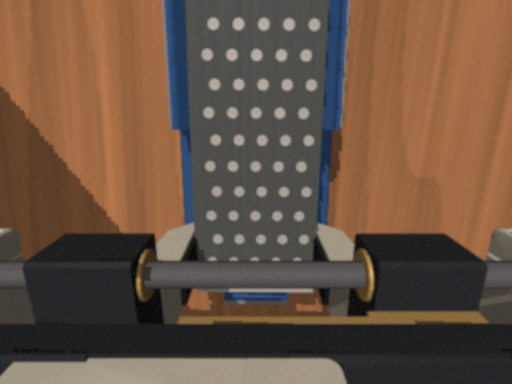

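View pics/k2sc.png

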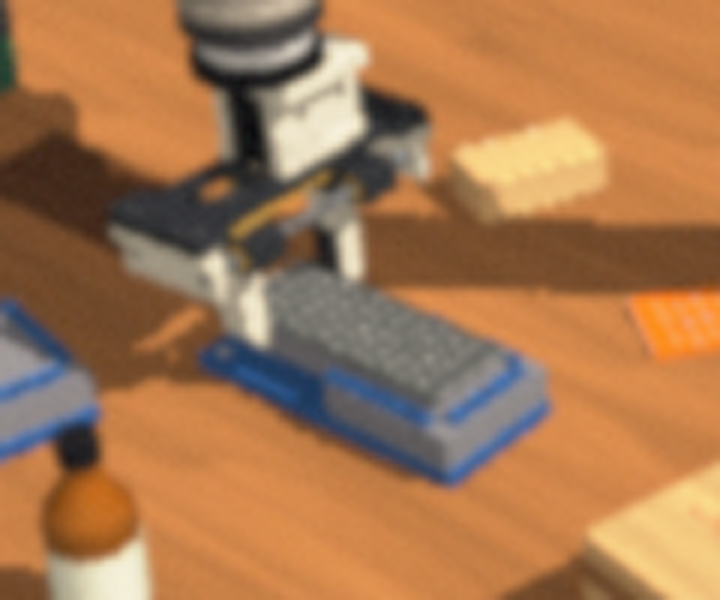

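The plate is centred between the rims (blue at u 168 and 346 beside plate sides 190/325), about 10 mm above home. I'll lower gently.

>>> move_arm --deltas '[{"dp": [0.002, -0.0001, 0], "turn": [0, 0, 0]}, {"dp": [0.004, -0.0002, 0], "turn": [0, 0, 0]}, {"dp": [0.006, -0.0004, 0], "turn": [0, 0, 0]}, {"dp": [0.007, -0.0004, 0], "turn": [0, 0, 0]}, {"dp": [0.007, -0.0004, 0], "turn": [0, 0, 0]}]'

```text
time: 23.0
tool_pos: [0.5451, -0.3015, -0.0139]
tool_rot: [1.591, 1.51, 1.64]
contact_force: [0.9, 0.6, -2.2]
opening: 0.0599
```

>>> move_arm --deltas '[{"dp": [0.0005, 0, 0], "turn": [0, 0, 0]}, {"dp": [0.001, -0.0001, 0], "turn": [0, 0, 0]}, {"dp": [0.0015, -0.0001, 0], "turn": [0, 0, 0]}, {"dp": [0.0015, -0.0001, 0], "turn": [0, 0, 0]}]'

```text
time: 23.4
tool_pos: [0.5452, -0.3016, -0.0152]
tool_rot: [1.588, 1.51, 1.636]
contact_force: [-0.9, 0.5, -2.5]
opening: 0.0599
```

>>> move_arm --deltas '[{"dp": [0.0005, 0, 0], "turn": [0, 0, 0]}, {"dp": [0.001, -0.0001, 0], "turn": [0, 0, 0]}, {"dp": [0.001, -0.0001, 0], "turn": [0, 0, 0]}]'

```text
time: 23.7
tool_pos: [0.5453, -0.3017, -0.0159]
tool_rot: [1.583, 1.51, 1.632]
contact_force: [-0.6, 1.0, 0.0]
opening: 0.06
```

>>> move_arm --deltas '[{"dp": [0.0004, 0, 0], "turn": [0, 0, 0]}, {"dp": [0.0006, 0, 0], "turn": [0, 0, 0]}, {"dp": [0.0006, 0, 0], "turn": [0, 0, 0]}]'

```text
time: 24.0
tool_pos: [0.5453, -0.3017, -0.0159]
tool_rot: [1.579, 1.51, 1.628]
contact_force: [-3.0, 1.1, 5.8]
opening: 0.0599
```

```bash
python3 - <<'E'
from tilt import *
p,R,o=cur(); print(p,np.round(R[:,0],4),np.round(o['contact_force'],2),np.round(o['torque'],3),o['opening'],o['time'])
print('plate c',p+R@np.array([-.0486,.059,.0008]))
p_,d,i=snap('wrist','k3'); plate_in_tool('k3',p,R)
c=p_[0:310,120:400]; cv2.imwrite('pics/k3c.png',cv2.resize(c,None,fx=1.9,fy=1.9,interpolation=cv2.INTER_CUBIC)[:,:,::-1])
E
```

```text
[ 0.54533819 -0.30165761 -0.01594363] [-0.0034  0.0604 -0.9982] [-2.95  1.13  5.77] [0.078 0.369 0.083] 0.05988219914625754 24.0
plate c [ 0.54345897 -0.24572871  0.03613349]
k3 slope tool-x per y,z [0.06106984 0.00145758] x0 (top at grasp) -0.05369152246206553 resid 0.3273965 0.66477257
 widths [np.float64(0.06516793706022647), np.float64(0.061583733979488554)] mid z [[0.1103, 0.0015], [0.0242, 0.0006]]
```

View pics/k3c.png

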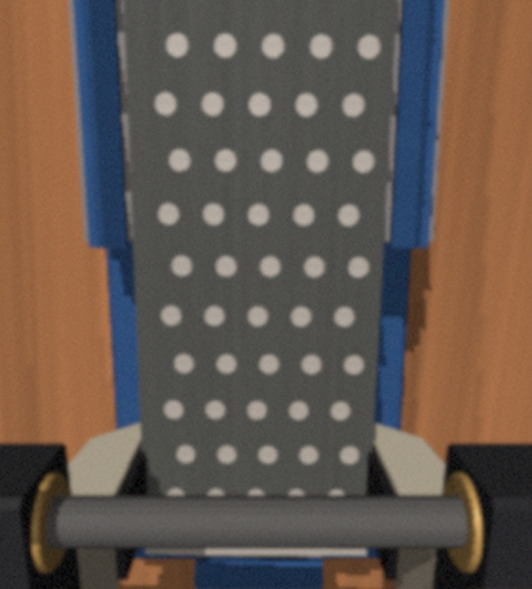

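The plate is down between the rims, with grey bed slivers along both sides at crop (127,130) and (393,130). It rests firmly (force went from 0 to 5.8 N with no further descent) and is level to ~0.001 rad. Letting go.

>>> move_arm --deltas '[{"dp": [0, 0, 0], "turn": [0, 0, 0]}, {"dp": [0, 0, 0], "turn": [0, 0, 0]}, {"dp": [0, 0, 0], "turn": [0, 0, 0]}, {"dp": [0, 0, 0], "turn": [0, 0, 0]}, {"dp": [0, 0, 0], "turn": [0, 0, 0]}]' --hand 0.086

```text
time: 24.55
tool_pos: [0.5452, -0.3016, -0.0169]
tool_rot: [1.587, 1.51, 1.635]
contact_force: [0.0, -0.3, -0.5]
opening: 0.0855
```

```bash
python3 - <<'E'
from tilt import *
p,R,o=cur(); print(p,np.round(o['contact_force'],2),o['opening'],o['time'])
p_,d,i=snap('wrist','k4')
cv2.imwrite('pics/k4c.png',cv2.resize(p_[0:310,100:420],None,fx=1.9,fy=1.9,interpolation=cv2.INTER_CUBIC)[:,:,::-1])
E
```

```text
[ 0.54524312 -0.30162401 -0.01692771] [ 0.03 -0.25 -0.54] 0.08550382925748508 24.55
```

View pics/k4c.png

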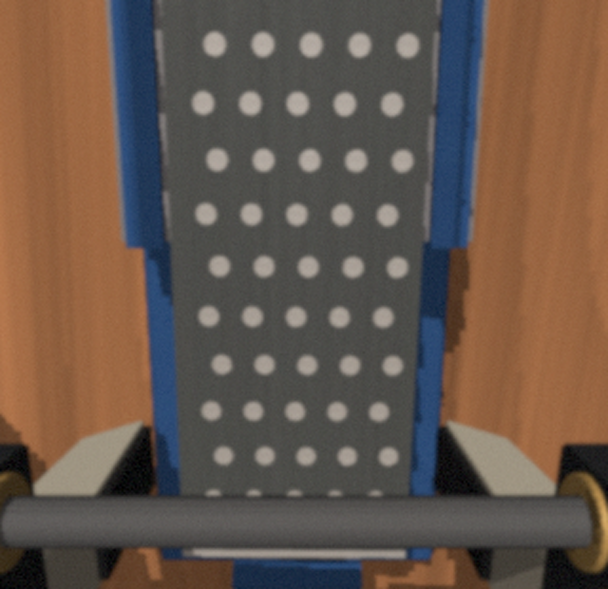

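The fingers are clear of both sides and the force is zero. Withdrawing upward for a last look.

>>> move_arm --deltas '[{"dp": [-0.01, 0, 0], "turn": [0, 0, 0]}, {"dp": [-0.03, 0.001, 0], "turn": [0, 0, 0]}, {"dp": [-0.06, 0.002, 0], "turn": [0, 0, 0]}, {"dp": [-0.1, 0.0, 0], "turn": [0, 0, 0]}, {"dp": [-0.14, -0.01, 0], "turn": [0, 0, -1]}, {"dp": [-0.18, -0.02, 0], "turn": [0, 0, -3]}, {"dp": [-0.21, -0.03, 0], "turn": [0, 0, -3.45]}, {"dp": [-0.21, -0.03, 0], "turn": [0, 0, -3.45]}, {"dp": [-0.21, -0.03, 0], "turn": [0, 0, -3.45]}]'

```text
time: 25.5
tool_pos: [0.5475, -0.3444, 0.192]
tool_rot: [-0.818, 1.57, -0.77]
contact_force: [0.5, -0.2, -0.6]
opening: 0.0856
```

```bash
python3 - <<'E'
from tilt import *
p,R,o=cur(); print(p,np.round(R[:,0],4),np.round(o['contact_force'],2),o['opening'],o['time'])
p_,d,i=snap('wrist','f1'); snap('scene','f1s'); snap('top','f1t')
E
```

```text
[ 0.54748637 -0.34437094  0.19195221] [ 3.e-04 -3.e-04 -1.e+00] [ 0.46 -0.24 -0.61] 0.08561101572293513 25.5
```

View pics/f1.png

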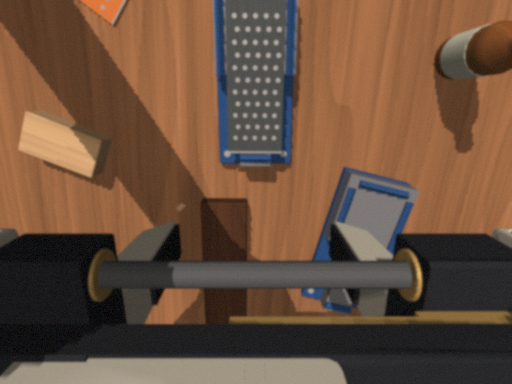

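View pics/f1s.png

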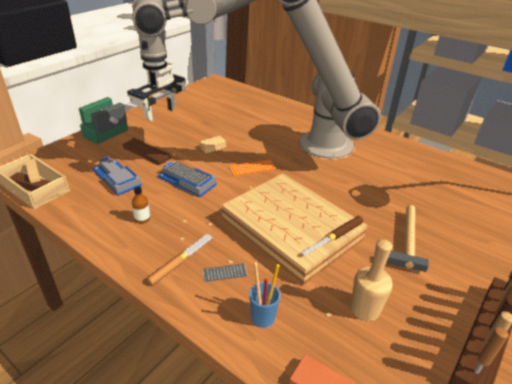

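The plate lies in the nearer holder (wrist 224–285, v 0–155) and the other things are unmoved. One full view to measure it.

>>> move_arm --deltas '[{"dp": [-0.02, 0.03, 0], "turn": [0, 0, 0]}, {"dp": [-0.04, 0.06, 0], "turn": [0, 0, 0]}, {"dp": [-0.04, 0.06, 0], "turn": [0, 0, 0]}, {"dp": [-0.04, 0.06, 0], "turn": [0, 0, 0]}]'

```text
time: 26.05
tool_pos: [0.5446, -0.2838, 0.2305]
tool_rot: [2.735, 1.569, 2.785]
contact_force: [-0.7, -0.0, -0.9]
opening: 0.0861
```

```bash
python3 - <<'E'
from tilt import *
p_,d,i=snap('wrist','f2')
cv2.imwrite('pics/f2c.png',cv2.resize(p_[0:230,180:330],None,fx=2.6,fy=2.6,interpolation=cv2.INTER_CUBIC)[:,:,::-1])
C=np.array([.5435,-.246,.037]); 
m=lambda X:proj(i,X)
y=np.array([-np.sin(.049),np.cos(.049),0]);x=np.array([y[1],-y[0],0])
for a,b in ((-1,1),(1,1),(1,-1),(-1,-1)): print('pred corner',m(C+a*.031*x+b*.08*y).round(1),'crop',((m(C+a*.031*x+b*.08*y)-[180,0])*2.6).round(0))
P=[]
for a in np.linspace(-.8,.8,9):
  for b in np.linspace(-.9,.9,15):
    u,v=m(C+a*.031*x+b*.08*y).astype(int)
    if 0<=v<225: P.append(pt(i,u,v,d[v,u]))
P=np.array(P);s=np.linalg.lstsq(np.c_[P[:,:2]-C[:2],np.ones(len(P))],P[:,2],rcond=None)[0];print('slope',s, np.abs(P[:,2]-np.c_[P[:,:2]-C[:2],np.ones(len(P))]@s).max())
E
```

```text
pred corner [229.7  65. ] crop [129. 169.]
pred corner [281.5  65.1] crop [264. 169.]
pred corner [278.4 192.8] crop [256. 501.]
pred corner [232.4 192.7] crop [136. 501.]
slope [0.00408314 0.00080994 0.03778527] 0.0023722765883002067
```

View pics/f2c.png

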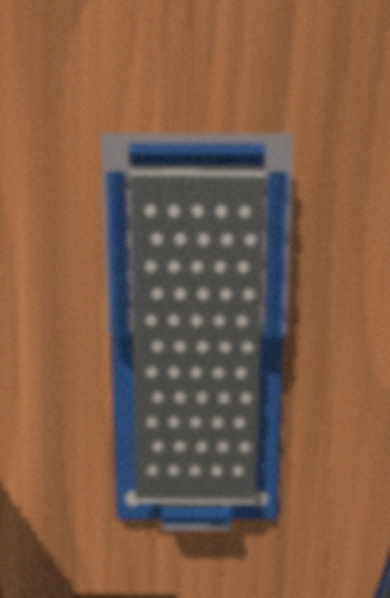

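The plate sits between all four rims: crop corners are about (128,170), (266,170), (258,500) and (135,500), against a predicted home of (129,169)…(256,501). It is level and at home height (top at 0.0378, expected 0.037). Handing in.

```bash
python3 -c "
from cell import robot
print(robot.hand_in()); print(robot.observe()['time'])"
```

```text
the job is handed in; nothing more can be done
None
the job is handed in; nothing more can be done
```

I pressed the plate at about 11–12 N, slid it 83 mm so that about 43 mm stuck out, and pinched that end by its long sides. I then lowered it into the nearer blue holder, let go and handed the job in at about 26 s of the 69 s allowed.

**Last checks:** in the final wrist view the plate lies between all four rims, within about 1 mm of where it should be. Depth readings put it level to about 0.004 rad, with its top at 0.0378 m against 0.037 m expected. The fingers were clear of it, and the scene view shows the other things where they were.

**What disagreed or went less well:**
- **Fingertips:** the real tips ended about 35 mm behind the TCP as reported. Both cameras and the contact force agreed on this, so I used the measured tips instead.
- **Droop:** the plate sagged 0.06 rad in the grip, and I cancelled it by tilting the tool.
- **Holder height:** triangulation scattered, with two corners at 0.033 and 0.041 m and a third, ill-matched one at 0.020 m. I relied on depth, about 0.0345 m, against the stated 0.034 m.
- **Opening early:** I told the fingers to open just as they began lifting off the plate after the slide. The next view showed the plate had stayed in place.

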